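# Clear the tool tray and lay the tools back in it

### The job

Clear the timber offcuts out of the tool tray into the green scrap tub, and then lay each tool from the bench flat and lengthwise in the compartment marked by its tab: each screwdriver behind the tab of its handle's colour with the handle at the tab, the spanner behind the bare steel tab with its ring end at the tab. Every tool must lie wholly inside its compartment, and the mug and the tape measure are to be left alone.

Things in the scene. Friction and masses are not known exactly. Their poses are not given: they have to be found in the camera images.
- tool_tray: low grey tray, black rubber floor, fixed, 266 x 249 x 19 mm. Origin under its centre; x along the compartments. Floor top at z = 5 mm; walls and dividers (5 mm thick) up to 19 mm. Four compartments 256 mm long, 56 mm wide inside, centres at y = -91.5, -30.5, 30.5, 91.5 mm; long walls and dividers are cut away to the floor over the middle 80 mm (|x| < 40 mm) for fingers
- tab_red: red tab, 14 x 44 x 7 mm, on top of the end wall (robot's side) of the compartment that is meant for the red screwdriver; tabs change places between starts. Origin under the tab on the compartment's centreline, 14 mm above its floor; x runs along the compartment (its middle at x = 130.5 mm, floor from 2.5 to 258.5 mm)
- tab_blue: blue tab, 14 x 44 x 7 mm, on top of the end wall (robot's side) of the compartment that is meant for the blue screwdriver; tabs change places between starts. Origin under the tab on the compartment's centreline, 14 mm above its floor; x runs along the compartment (its middle at x = 130.5 mm, floor from 2.5 to 258.5 mm)
- tab_yellow: yellow tab, 14 x 44 x 7 mm, on top of the end wall (robot's side) of the compartment that is meant for the yellow screwdriver; tabs change places between starts. Origin under the tab on the compartment's centreline, 14 mm above its floor; x runs along the compartment (its middle at x = 130.5 mm, floor from 2.5 to 258.5 mm)
- tab_steel: bare steel tab, 14 x 44 x 7 mm, on top of the end wall (robot's side) of the compartment that is meant for the spanner; tabs change places between starts. Origin under the tab on the compartment's centreline, 14 mm above its floor; x runs along the compartment (its middle at x = 130.5 mm, floor from 2.5 to 258.5 mm)
- scrap_tub: open green plastic scrap tub, fixed, 250 x 170 mm, 85 mm high, walls and floor 4 mm. Origin under its centre, x along its long side
- driver_red: screwdriver with a red handle, 198 mm long, lying on the bench. Origin on its underside at mid-length; y runs along it towards the handle's end. Grip the handle (24 mm wide, 27 mm high, 96 mm long, centred at y = 51 mm); tip at y = -99 mm
- driver_blue: screwdriver with a blue handle, 218 mm long, lying on the bench. Origin on its underside at mid-length; y runs along it towards the handle's end. Grip the handle (24 mm wide, 27 mm high, 96 mm long, centred at y = 61 mm); tip at y = -109 mm
- driver_yellow: screwdriver with a yellow handle, 173 mm long, lying on the bench. Origin on its underside at mid-length; y runs along it towards the handle's end. Grip the handle (24 mm wide, 27 mm high, 96 mm long, centred at y = 39 mm); tip at y = -86.5 mm
- spanner: steel combination spanner, 157 mm long, 29 mm over the jaw, 6 mm thick, lying flat. Origin on its underside at mid-length, where the shank is 10 to 12 mm wide (grip there); y axis runs along it towards the ring end, z up
- driver_red_handle (a point): centre of the handle (13.5 mm above the underside)
- driver_red_tip (a point): tip of the blade
- driver_blue_handle (a point): centre of the handle (13.5 mm above the underside)
- driver_blue_tip (a point): tip of the blade
- driver_yellow_handle (a point): centre of the handle (13.5 mm above the underside)
- driver_yellow_tip (a point): tip of the blade
- spanner_ring (a point): centre of the closed ring end
- spanner_jaw (a point): centre of the open jaw
- strip_a: scrap timber strip 30 x 120 x 9 mm, lying lengthwise on the floor of the left outer compartment. Origin at the centre of its underside, y axis along its length, z up
- strip_b: scrap timber strip 30 x 120 x 9 mm, lying lengthwise on the floor of the right outer compartment. Origin at the centre of its underside, y axis along its length, z up
- strip_c: scrap timber strip 30 x 120 x 9 mm, lying lengthwise on the floor of the left inner compartment. Origin at the centre of its underside, y axis along its length, z up
- batten: scrap timber batten 40 x 130 x 32 mm, lying across the dividers at the robot's end of the tray. Origin at the centre of its underside, y axis along its length, z up
- tape_measure: yellow tape measure, 33 x 81 x 64 mm, bystander: leave alone. Origin at the centre of its underside
- cup_black: black mug of pencils at the back, 78 x 108 x 146 mm, bystander: leave alone. Origin at the centre of its underside

How it is judged:
On the way, in this order (a step that is already met when the one before it is completed fails the run):
1. all the offcuts are in the scrap tub (x of strip_a in the frame of scrap_tub between -0.118 and 0.118 m and y of strip_a in the frame of scrap_tub between -0.08 and 0.08 m and z of strip_a in the frame of scrap_tub between -0.005 and 0.08 m and x of strip_b in the frame of scrap_tub between -0.118 and 0.118 m and y of strip_b in the frame of scrap_tub between -0.08 and 0.08 m and z of strip_b in the frame of scrap_tub between -0.005 and 0.08 m and x of strip_c in the frame of scrap_tub between -0.118 and 0.118 m and y of strip_c in the frame of scrap_tub between -0.08 and 0.08 m and z of strip_c in the frame of scrap_tub between -0.005 and 0.08 m and x of batten in the frame of scrap_tub between -0.118 and 0.118 m and y of batten in the frame of scrap_tub between -0.08 and 0.08 m and z of batten in the frame of scrap_tub between -0.005 and 0.08 m), for 0.2 s.
2. then all the tools on hand lie in their compartments, the right way round (x of driver_red in the frame of tab_red between 0.1005 and 0.1605 m and y of driver_red_handle in the frame of tab_red between -0.02 and 0.02 m and y of driver_red_tip in the frame of tab_red between -0.025 and 0.025 m and x of driver_red_tip in the frame of tab_red above 0.13 m and z of driver_red_handle in the frame of tab_red between -0.02 and 0.008 m and angle between driver_red's own y axis and vertical between 1.47 and 1.67 rad and x of driver_blue in the frame of tab_blue between 0.1105 and 0.1505 m and y of driver_blue_handle in the frame of tab_blue between -0.02 and 0.02 m and y of driver_blue_tip in the frame of tab_blue between -0.025 and 0.025 m and x of driver_blue_tip in the frame of tab_blue above 0.13 m and z of driver_blue_handle in the frame of tab_blue between -0.02 and 0.008 m and angle between driver_blue's own y axis and vertical between 1.47 and 1.67 rad and x of driver_yellow in the frame of tab_yellow between 0.088 and 0.173 m and y of driver_yellow_handle in the frame of tab_yellow between -0.02 and 0.02 m and y of driver_yellow_tip in the frame of tab_yellow between -0.025 and 0.025 m and x of driver_yellow_tip in the frame of tab_yellow above 0.13 m and z of driver_yellow_handle in the frame of tab_yellow between -0.02 and 0.008 m and angle between driver_yellow's own y axis and vertical between 1.47 and 1.67 rad and x of spanner in the frame of tab_steel between 0.08 and 0.181 m and y of spanner_ring in the frame of tab_steel between -0.02 and 0.02 m and y of spanner_jaw in the frame of tab_steel between -0.025 and 0.025 m and x of spanner_jaw in the frame of tab_steel above 0.13 m and z of spanner_ring in the frame of tab_steel between -0.02 and -0.002 m and angle between spanner's own y axis and vertical between 1.47 and 1.67 rad), for 0.2 s.
At the end, for the whole second after the job is handed in: Every offcut is inside the scrap tub, below its rim. Every tool lies at rest on the floor of its own compartment, level within 0.1 rad, handle (ring) end at the tab, with no end past the end walls; handle or ring centre within 20 mm and blade tip or jaw within 25 mm of the compartment's centreline (all of step 1 and all of step 2 and linear speed of each of driver_red, driver_blue, driver_yellow, spanner below 0.02 m/s); the robot touches nothing.
It fails at once if the tape measure is moved more than 40 mm (distance of tape_measure from where it was at the start of the episode above 0.04 m).
It fails at once if the cup black is moved more than 40 mm (distance of cup_black from where it was at the start of the episode above 0.04 m).
Of driver_red, driver_blue, driver_yellow, spanner only 3 to 4 are there at a start; the rules pass over those that are not, and their reading is None.
Of strip_a, strip_b, strip_c, batten only 3 to 4 are there at a start; the rules pass over those that are not, and their reading is None.
At some moment in a run one of driver_red, driver_blue, driver_yellow, spanner may be knocked a few centimetres aside while the robot is not near it.
Once in a run the grip may slacken for a moment while it holds something.
It also fails if it takes over 210 s, if anything falls off the work surface, if the arm or the gripper's body presses on something with over 40 N, if the wrist force passes 120 N, or if a joint passes its speed limit or range.

### The arm

A 7-joint arm with a two-finger parallel gripper is mounted at the origin on a cart in front of the work surface, level with it; the furniture and walls round the work are solid. World frame = base frame: x ahead of the robot, y to its left, z up, the work surface at z = 0. Lengths are in m, angles in rad, forces in N, time in s.
With the tool pointing down it reaches from about 0.425 to 0.875 m from the base axis. Payload 9.9 kg.
Tool frame: the origin (TCP) lies at the very end of the fingers, on their centre line; the grasp point (between the pads) lies 19 mm behind it; z points along the fingers, x is the direction in which the jaws open and shut, and the axes are right-handed (so a half turn about z gives the same grasp; the last joint's range is limited). The gripper opens to 85 mm and grips with 20 to 120 N. Pads are 22 mm wide; open, the fingers measure 114 mm over their backs; the gripper's body (76 mm by 85 mm) begins 54 mm behind the grasp point. The pads swing forward as they close: fully open they stand 13 mm farther back than shut.
Start: joints at [-1.249, 0.576, 0.025, 1.437, -0.015, 1.129, -0.057], TCP at [0.266, 0.62, 0.231] pointing down, gripper open.
Joint ranges: [-2.76, 2.76], [-0.34, 2.15], [-1.52, 1.57], [0.19, 2.46], [-1.09, 4.23], [0.17, 1.99], [-2.82, 2.82]. Speed limits (rad/s): [2.22, 2.22, 3.01, 3.01, 3.14, 3.14, 3.14].

### API

Orientations are given as a rotation vector (axis times angle).
In Python, from bench import bot gives the robot as it stands. The module is installed in compiled form; this text tells all that it offers.
- The arm moves only by the tool carry_out, never from a script. Its argument "rows" is one flat list of numbers, 6 for each row, row after row: the shift along the tool's x, y, z in cm, then the turn, a rotation vector about the tool's x, y, z in rad. A call has 1 to 10 rows; each row shifts and turns the commanded pose from where the row before left it, along the tool's axes as they then stand; what a row does not reach is not made up. A row lasts 1/10 s, in which the tool goes at most 50 mm and 8.59 degrees, less where a joint would pass 70% of its speed; a pose out of reach is approached as far as the arm can. A call is refused whole if a number of a shift passes 5 or a number of a turn 0.15, either way. A call with a gripper value outside its range is refused whole. "gripper" is the opening in per cent of the stroke, from 0 (shut) to 100 (fully open), set as the call begins (left out, the last holds). The fingers move at their own pace and stop on an object; "grip_force" is the grip in N (left out, the last holds). Time passes only in rows, so rows that do not move let the fingers close. It gives the time, the measured TCP pose, the force and the opening at its end, in the units of the state.
- bot.get_state(): the state, without advancing time (a new reading comes with each control period).
- bot.capture(name): name is "scene" or "top" or "wrist"; returns a dict with "color" (384x512x3 uint8, red, green, blue), "depth" (384x512 float32, m along the optical axis (not along the pixel's ray), 0 where there is no reading), "K" (3x3 intrinsics, pixels), "k1" (the pictures are not rectified: a ray, as slopes to the right and down, at radius r is drawn at 1 + k1 r^2 times it, then the intrinsics apply), "R" (3x3) and "t" (3): a world point X has camera coordinates R X + t; the wrist camera has in their place "T_tool_cam" (4x4, takes a point from camera to tool coordinates, whose origin is the TCP and whose axes are the tool frame's). Camera axes: x right, y down, z forward; pixel columns grow to the right and rows downward; lengths in m; the calibration is good to about 2 mm. A picture is of the moment at which its call begins: read the wrist's pose just before it.
- bot.finish_job(): hands the job in, once; it reports no verdict.
The state is a dict: "clock": time; "q": joint angles; "dq": joint speeds; "joint_efforts": joint torques, N m; "eef_pos": TCP position; "orientation": TCP orientation; "force": force on the tool from outside, world axes, zero at the start; "wrist_torque": the same for the moment, N m; "grip_width": finger opening in m.
Only numpy, scipy, OpenCV 4.12 (cv2) and the standard library are available. Lean on these libraries where they do the work, as an engineer would, in place of code of your own. Each camera call takes 0.05 s, during which the arm holds its last target. There are 200 camera calls.

## Working session

There is one attempt and no reset: what is moved stays moved. The work goes in short steps, Python scripts to look and compute and a tool call to move; the robot and the scene stay as the last step left them, time stands still between calls to the robot, and variables do not carry over. Pictures are saved under pics/ and viewed, about 12 in all and at most 16, crops included, and the job is handed in when it is done.

Besides the shell and the picture viewer there is one more tool, called as name(argument=value, ...), one argument or row to a line, values as JSON. carry_out: Moves the arm, as the interface text tells. Its arguments: {"type":"object","properties":{"rows":{"type":"array","items":{"type":"number"}},"gripper":{"type":"number"},"grip_force":{"type":"number"}},"required":["rows"]}

```bash
mkdir -p pics
cat > h.py <<'E'
import numpy as np, cv2
from scipy.spatial.transform import Rotation as Ro
from bench import bot
def cap(name):
    s=bot.get_state(); c=bot.capture(name)
    if name=='wrist':
        T=np.eye(4); T[:3,:3]=Ro.from_rotvec(s['orientation']).as_matrix(); T[:3,3]=s['eef_pos']
        c['W']=T@c['T_tool_cam']
    else:
        T=np.eye(4); T[:3,:3]=c['R'].T; T[:3,3]=-c['R'].T@c['t']; c['W']=T
    return c
def cloud(c):
    K=c['K']; h,w=c['depth'].shape
    u,v=np.meshgrid(np.arange(w),np.arange(h))
    xd=(u-K[0,2])/K[0,0]; yd=(v-K[1,2])/K[1,1]
    x,y=xd.copy(),yd.copy()
    for _ in range(8):
        f=1+c['k1']*(x*x+y*y); x,y=xd/f,yd/f
    d=c['depth']; P=np.stack([x*d,y*d,d],-1)
    P=P@c['W'][:3,:3].T+c['W'][:3,3]; P[d==0]=np.nan
    return P
def save(c,name,s=1.5):
    cv2.imwrite('pics/'+name,cv2.resize(c['color'][:,:,::-1],None,fx=s,fy=s,interpolation=cv2.INTER_CUBIC))
E
python3 - <<'E'
from h import *
import pickle
print(bot.get_state())
for n in('top','scene'):
    c=cap(n); save(c,n+'0.png'); pickle.dump(c,open(n+'0.pkl','wb')); print(n,c['W'].round(3).tolist(),c['K'].round(1).tolist(),c['k1'])
E
```

```text
{'clock': 0.0, 'q': array([-1.2487884 ,  0.576534  ,  0.02482586,  1.43790699, -0.01500839,
        1.12898061, -0.05649782]), 'dq': array([-0.00213856,  0.00121334,  0.00049504, -0.0010997 , -0.00029421,
        0.00047529, -0.00024693]), 'joint_efforts': array([ 2.41635780e-05, -7.65767670e+01,  2.25035258e+00, -2.85956311e+01,
        1.52429589e-02,  1.31556144e-02,  1.60168395e-05]), 'eef_pos': array([0.26626963, 0.61977633, 0.23044132]), 'orientation': array([ 2.62267780e+00,  1.72775069e+00, -2.09587574e-03]), 'force': array([-1.16682916, -0.10432009, -0.39068993]), 'wrist_torque': array([0.06665133, 0.00783971, 0.00672293]), 'grip_width': 0.08569369366770557}
top [[0.002, -0.993, 0.12, 0.388], [-1.0, 0.001, 0.028, -0.069], [-0.028, -0.12, -0.992, 1.077], [0.0, 0.0, 0.0, 1.0]] [[350.4, 0.0, 255.2], [0.0, 350.4, 192.4], [0.0, 0.0, 1.0]] -0.07967748154606957
scene [[-0.681, -0.498, 0.536, -0.406], [-0.732, 0.448, -0.514, 0.818], [0.016, -0.742, -0.67, 1.204], [0.0, 0.0, 0.0, 1.0]] [[462.2, 0.0, 254.5], [0.0, 462.2, 180.4], [0.0, 0.0, 1.0]] -0.0980816708495804
```

View pics/top0.png

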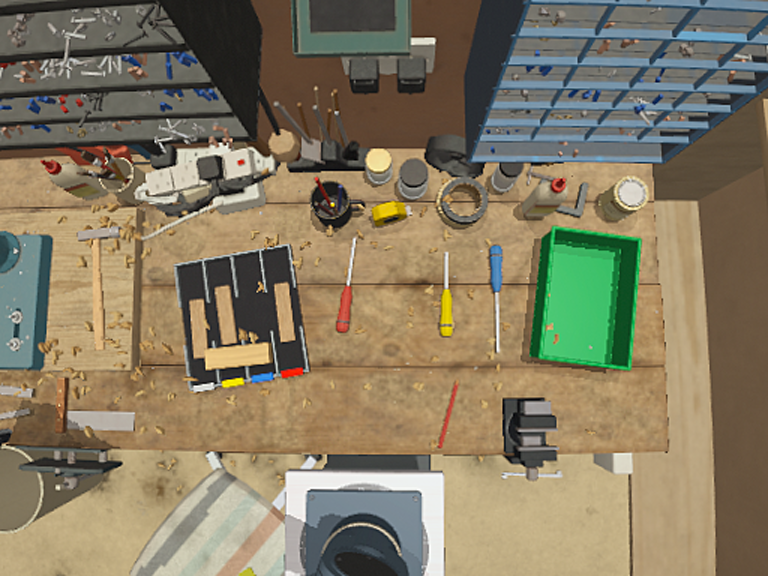

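View pics/scene0.png

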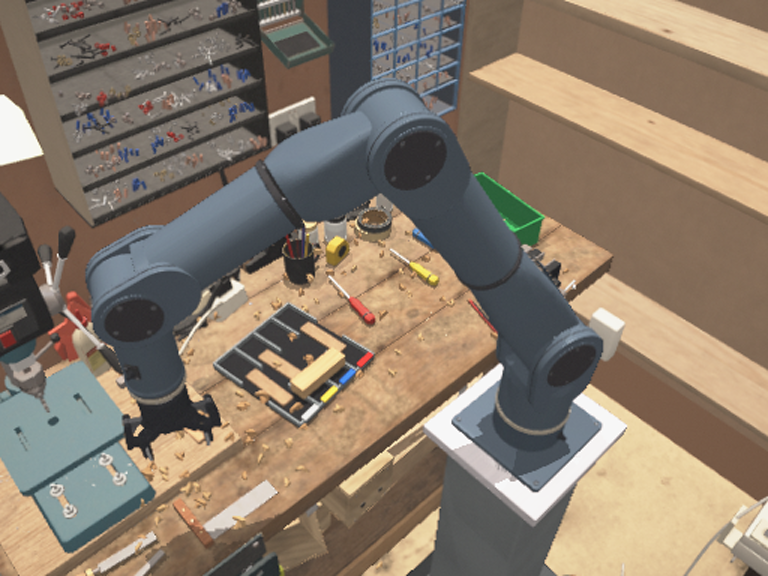

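The top view shows tabs left to right: steel (203,386), yellow (233,382), blue (262,377), red (291,372). It also shows three drivers, no spanner, and all four offcuts. The tub is at (587,300), the mug at (332,205) and the tape at (390,212).

```bash
cat >> h.py <<'E'
def rect(P,m,zlo,zhi,roi):
    """xy min-area rect of masked points in roi (x0,x1,y0,y1) -> centre, size, angle, zmedian"""
    q=P[m&(P[...,2]>zlo)&(P[...,2]<zhi)&(P[...,0]>roi[0])&(P[...,0]<roi[1])&(P[...,1]>roi[2])&(P[...,1]<roi[3])]
    r=cv2.minAreaRect(q[:,:2].astype(np.float32)*1000)
    b=cv2.boxPoints(r); e=[b[1]-b[0],b[2]-b[1]]; L=e[0] if np.linalg.norm(e[0])>np.linalg.norm(e[1]) else e[1]
    return len(q),np.round(r[0],1),np.round(sorted(r[1]),1),round(np.degrees(np.arctan2(L[1],L[0]))%180,1),round(np.median(q[:,2])*1000,1)
def masks(c):
    hsv=cv2.cvtColor(c['color'],cv2.COLOR_RGB2HSV); H,S,V=[hsv[...,i].astype(int) for i in range(3)]
    return dict(red=((H<5)|(H>173))&(S>170)&(V>90),blue=(H>100)&(H<120)&(S>140)&(V>80),yellow=(H>23)&(H<33)&(S>180)&(V>110),green=(H>60)&(H<80)&(S>150),
      wood=(H>8)&(H<22)&(S>60)&(S<165)&(V>100))
E
python3 - <<'E'
from h import *
import pickle
c=pickle.load(open('top0.pkl','rb')); P=cloud(c); M=masks(c)
def at(u,v): return (P[int(v/1.5),int(u/1.5)]*1000).round(0)
for n,p in dict(steel=(203,386),yel=(233,382),blu=(262,377),red=(291,372),tl=(177,264),tr=(289,246),bl=(191,390),br=(308,374),table=(400,350),mug=(325,215),tape=(390,212),vise=(530,430)).items(): print(n,at(*p))
t=[P[int(386/1.5),int(203/1.5)]]
for n in('yellow','blue','red'): print(n,'tab',rect(P,M[n],.01,.04,(.3,.5,0.05,.5)))
R=(.4,.75,-.3,.12)
for n in('red','yellow','blue'): print(n,'driver',rect(P,M[n],.01,.05,(.45,.75,-.3,.12)))
print('tub',rect(P,M['green'],.06,.11,(.3,.9,-.8,-.2)))
cc,K=c,c['K']
# heights over tray & strips
m=(P[...,2]>.03)&(P[...,2]<.07); print('batten',rect(P,m,.03,.07,(.4,.52,.1,.45)))
# drivers shafts: height map points above table
for n,ro in dict(red=(.48,.8,0.,.1),yellow=(.48,.75,-.25,-.12),blue=(.45,.75,-.32,-.2)).items(): print(n,'all',rect(P,M[n]|True,.004,.05,ro))
E
python3 - <<'E'
import sys; sys.path.insert(0,'.')
import os; os.chdir('.')
from h import *
import pickle
c=pickle.load(open('top0.pkl','rb'))
cv2.imwrite('pics/crop0.png',cv2.resize(c['color'][155:265,110:350,::-1],(768,352),interpolation=cv2.INTER_CUBIC))
E
```

```text
steel [318. 323.  27.]
yel [328. 262.  25.]
blu [337. 205.  24.]
red [347. 144.  24.]
tl [568. 392.  17.]
tr [605. 158.  16.]
bl [308. 351.  20.]
br [343. 115.  -2.]
table [392. -72.  -2.]
mug [674.  86.   3.]
tape [664. -54.  61.]
vise [ 250. -305.  118.]
yellow tab (63, array([326.1, 263.4]), array([13.8, 39.8]), np.float32(99.9), np.float64(25.1))
blue tab (63, array([337.2, 203.7]), array([13.3, 42. ]), np.float32(99.8), np.float64(25.9))
red tab (65, array([389.9,  98.6]), array([ 31.6, 162.2]), np.float32(134.9), np.float64(25.3))
red driver (102, array([573.4,  47. ]), array([ 28.7, 238.3]), np.float32(4.5), np.float64(21.2))
yellow driver (162, array([603.4, -86.6]), array([107.5, 339.8]), np.float32(43.6), np.float64(22.7))
blue driver (143, array([ 556.2, -268.9]), array([22.3, 92.2]), np.float32(179.1), np.float64(22.0))
tub (1165, array([ 491. , -435.8]), array([177.9, 255.9]), np.float32(171.9), np.float64(85.8))
batten (117, array([425. , 313.6]), array([ 49., 256.]), np.float32(89.8), np.float64(55.9))
red all (753, array([641. ,  50.1]), array([ 99.5, 317.4]), np.float32(179.9), np.float64(22.4))
yellow all (893, array([ 615.3, -186.4]), array([128., 269.]), np.float32(0.8), np.float64(28.0))
blue all (723, array([ 601. , -260.1]), array([119.2, 297.7]), np.float32(0.1), np.float64(23.9))
```

View pics/crop0.png

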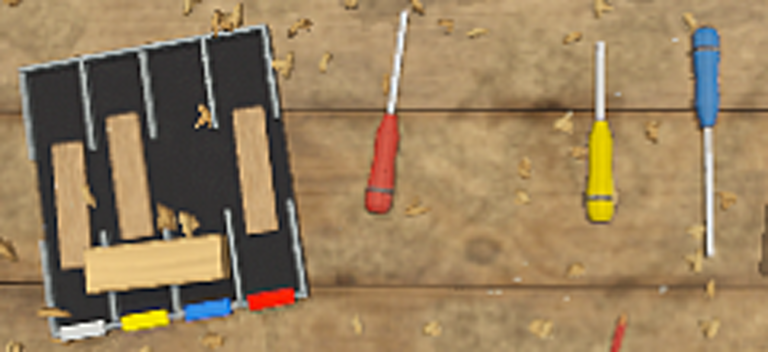

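The crop shows no spanner, with the batten on top at the tab end. The strips lie in the steel, yellow and red compartments, and the blue driver's handle points away from the robot. Next I'll go above the tray for a closer look.

```bash
cat >> h.py <<'E'
def plan(*wps):
    """waypoints (x,y,z[m],yaw deg of tool x or None). prints rows: shift first (tool axes), then turn"""
    s=bot.get_state(); p=s['eef_pos'].copy(); R=Ro.from_rotvec(s['orientation']).as_matrix()
    print('t',round(s['clock'],1),'p',(p*1000).round(1),'yaw',round(np.degrees(np.arctan2(R[1,0],R[0,0])),1),'tilt',np.degrees(np.arccos(-R[2,2])).round(2),'w',round(s['grip_width']*1000,1),'q',s['q'].round(2))
    for w in wps:
        q=np.array(w[:3]); d=R.T@(q-p)*100; n=int(np.ceil(np.linalg.norm(d)/4.9-1e-6)); p=q
        print('shift',d.round(2),'n',n,'each',(d/max(n,1)).round(2))
        if w[3] is not None:
            y=np.radians(w[3]); Rt=np.array([[np.cos(y),np.sin(y),0],[np.sin(y),-np.cos(y),0],[0,0,-1.]])
            rv=Ro.from_matrix(R.T@Rt).as_rotvec(); m=int(np.ceil(np.linalg.norm(rv)/.145)); R=Rt
            print('  turn',rv.round(3),'n',m,'each',(rv/max(m,1)).round(3))
E
python3 - <<'E'
from h import *
plan((.42,.25,.42,9.5))
E
```

```text
t 0.1 p [266.3 619.8 230.5] yaw 66.8 tilt 0.08 w 85.2 q [-1.25  0.58  0.02  1.44 -0.01  1.13 -0.06]
shift [-27.94  28.72 -18.9 ] n 10 each [-2.79  2.87 -1.89]
  turn [0.001 0.001 0.999] n 7 each [0.    0.    0.143]
```

carry_out(
  rows=[-2.8,2.87,-1.89,0,0,0,-2.8,2.87,-1.89,0,0,0,-2.8,2.87,-1.89,0,0,0,-2.8,2.87,-1.89,0,0,0,-2.8,2.87,-1.89,0,0,0,-2.8,2.87,-1.89,0,0,0,-2.8,2.87,-1.89,0,0,0,-2.8,2.87,-1.89,0,0,0,-2.8,2.87,-1.89,0,0,0,-2.8,2.87,-1.89,0,0,0],
)

```text
clock: 1.1
eef_pos: [0.4198, 0.2479, 0.4209]
orientation: [-2.623, -1.728, 0.0]
force: [0.7, 0.7, 0.0]
grip_width: 0.0854
```

carry_out(
  rows=[0,0,0,0,0,0.143,0,0,0,0,0,0.143,0,0,0,0,0,0.143,0,0,0,0,0,0.143,0,0,0,0,0,0.143,0,0,0,0,0,0.143,0,0,0,0,0,0.143,0,0,0,0,0,0,0,0,0,0,0,0],
)

```text
clock: 2.0
eef_pos: [0.4195, 0.2497, 0.4201]
orientation: [3.13, 0.264, -0.001]
force: [-0.1, -0.6, 0.5]
grip_width: 0.0853
```

Run:
```python
from h import *
import pickle
plan()
c=cap('wrist'); save(c,'w1.png'); pickle.dump(c,open('w1.pkl','wb'))
print(c['W'].round(3).tolist(),c['K'].tolist(),c['k1'])
```

```text
t 2.0 p [419.5 249.7 420.1] yaw 9.7 tilt 0.03 w 85.3 q [-0.86  0.17  0.28  1.57 -0.05  1.4  -0.4 ]
[[0.986, 0.159, 0.055, 0.405], [0.168, -0.931, -0.324, 0.334], [-0.0, 0.329, -0.944, 0.562], [0.0, 0.0, 0.0, 1.0]] [[329.4034398930921, 0.0, 259.86565362017177], [0.0, 329.4034398930921, 193.45433153750852], [0.0, 0.0, 1.0]] -0.02395356173629324
```

View pics/w1.png

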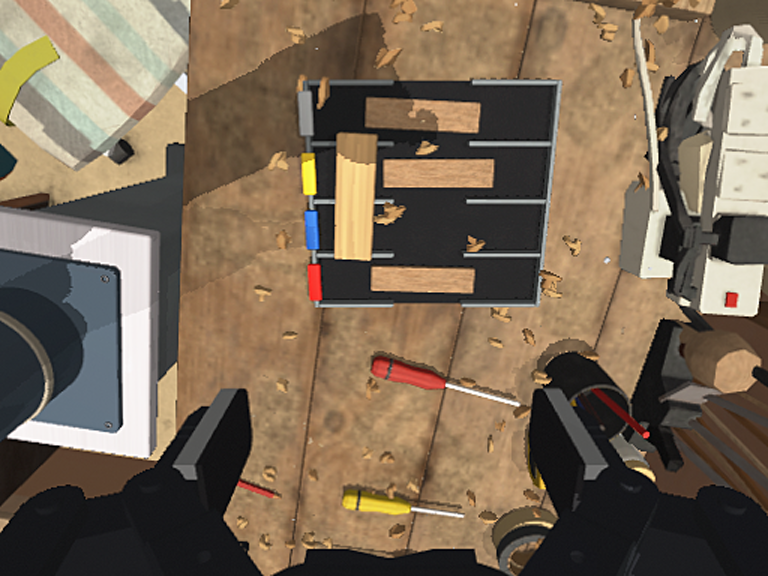

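The wrist view shows tray corners at (302,82), (559,82), (538,304) and (316,305). The batten top runs (336,134)–(373,260), and the three strips lie in the steel, yellow and red compartments.

```bash
cat >> h.py <<'E'
def pix(c,U,V,z,s=1.5,o=(0,0)):
    """ray through picture pixel (scaled s, crop offset o) meets plane z -> xy mm"""
    u=(U+.5)/s-.5+o[0]; v=(V+.5)/s-.5+o[1]; K=c['K']
    xd=(u-K[0,2])/K[0,0]; yd=(v-K[1,2])/K[1,1]; x,y=xd,yd
    for _ in range(8): f=1+c['k1']*(x*x+y*y); x,y=xd/f,yd/f
    d=c['W'][:3,:3]@[x,y,1]; t=c['W'][:3,3]; return ((t+d*(z-t[2])/d[2])[:2]*1000).round(1)
def poly(c,pts,z,**k):
    q=np.array([pix(c,*p,z,**k) for p in pts]); n=len(q); r=cv2.minAreaRect(q.astype(np.float32)); b=cv2.boxPoints(r); e=[b[1]-b[0],b[2]-b[1]]; L=max(e,key=np.linalg.norm)
    return np.round(r[0],1),np.round(sorted(r[1]),1),round(np.degrees(np.arctan2(L[1],L[0]))%180,1)
E
python3 - <<'E'
from h import *
import pickle
c=pickle.load(open('w1.pkl','rb')); P=cloud(c); M=masks(c)
q=np.array([pix(c,*p,.019) for p in [(302,82),(559,82),(538,304),(316,305)]]); print(q.tolist()); print('tray c',q.mean(0),[round(np.degrees(np.arctan2(*(a-b)[::-1])),2) for a,b in ((q[1],q[0]),(q[2],q[3]),(q[0],q[3]),(q[1],q[2]))])
for n,pts,z in [('A',[(366,98),(480,103),(478,132),(365,125)],.014),('C',[(384,160),(494,159),(494,187),(383,186)],.014),('B',[(372,267),(474,268),(473,293),(370,291)],.014),('batten',[(336,134),(377,135),(373,260),(336,258)],.051)]: print(n,poly(c,pts,z))
for n in('yellow','blue','red'): print(n,'tab',rect(P,M[n],.015,.04,(.3,.4,0.1,.35)))
print('depthcheck',[ (P[int(v/1.5),int(u/1.5)]*1000).round(1) for u,v in ((356,190),(430,280),(440,172),(420,230),(420,360))])
E
```

```text
[[310.4, 354.1], [569.1, 398.7], [611.6, 160.0], [353.9, 114.8]]
tray c [461.25 256.9 ] [np.float64(9.78), np.float64(9.95), np.float64(100.3), np.float64(100.1)]
A (array([437.9, 344.1]), array([ 28.9, 119.8]), np.float32(6.6))
C (array([466.9, 288.3]), array([ 29.8, 121.9]), np.float32(9.2))
B (array([471.7, 165.1]), array([ 30.7, 121.3]), np.float32(8.5))
batten (array([382.9, 250.5]), array([ 40.5, 128.5]), np.float32(97.3))
yellow tab (88, array([328.7, 263. ]), array([12.6, 39.5]), np.float32(99.6), np.float64(25.6))
blue tab (204, array([338.7, 205.2]), array([12.7, 42.3]), np.float32(100.6), np.float64(25.4))
red tab (189, array([348.8, 145.1]), array([13.3, 42. ]), np.float32(100.3), np.float64(25.8))
depthcheck [array([381.8, 260.5,  50.5]), array([479.8, 167. ,  14.3]), array([467. , 290. ,  16.4]), array([459.6, 220.6,   3.2]), array([491.7,  54. ,  -1.6])]
```

Run:
```python
from h import *
plan((.383,.2505,.12,7.3),(.383,.2505,.025,None),(.383,.2505,.18,None))
```

```text
t 2.0 p [419.5 249.6 420.1] yaw 9.6 tilt 0.02 w 85.2 q [-0.86  0.17  0.28  1.57 -0.05  1.4  -0.41]
shift [-3.57 -0.7  30.02] n 7 each [-0.51 -0.1   4.29]
  turn [0.    0.    0.041] n 1 each [0.    0.    0.041]
shift [0.  0.  9.5] n 2 each [0.   0.   4.75]
shift [  0.    0.  -15.5] n 4 each [ 0.    0.   -3.88]
```

carry_out(
  rows=[-0.51,-0.1,4.29,0,0,0.041,-0.51,-0.1,4.29,0,0,0,-0.51,-0.1,4.29,0,0,0,-0.51,-0.1,4.29,0,0,0,-0.51,-0.1,4.29,0,0,0,-0.51,-0.1,4.29,0,0,0,-0.51,-0.1,4.29,0,0,0,0,0,0,0,0,0,0,0,0,0,0,0],
  gripper=65,
)

```text
clock: 2.95
eef_pos: [0.3836, 0.2519, 0.1205]
orientation: [3.135, 0.195, -0.002]
force: [1.2, -0.3, 0.2]
grip_width: 0.0558
```

carry_out(
  rows=[0,0,3,0,0,0,0,0,3,0,0,0,0,0,2,0,0,0,0,0,1.5,0,0,0,0,0,0,0,0,0,0,0,0,0,0,0],
)

```text
clock: 3.55
eef_pos: [0.3847, 0.2528, 0.0267]
orientation: [-3.134, -0.193, -0.003]
force: [0.2, 0.3, 0.3]
grip_width: 0.0558
```

carry_out(
  rows=[0,0,0,0,0,0,0,0,0,0,0,0,0,0,0,0,0,0,0,0,0,0,0,0,0,0,0,0,0,0,0,0,0,0,0,0],
  gripper=0,
  grip_force=60,
)

```text
clock: 4.15
eef_pos: [0.3843, 0.2527, 0.0268]
orientation: [-3.134, -0.194, -0.004]
force: [-0.8, -2.0, 13.5]
grip_width: 0.0391
```

carry_out(
  rows=[0,0,-2,0,0,0,0,0,-4,0,0,0,0,0,-4,0,0,0,0,0,-4,0,0,0,0,0,-2,0,0,0,0,0,0,0,0,0],
)

```text
clock: 4.75
eef_pos: [0.3847, 0.253, 0.1887]
orientation: [-3.131, -0.193, -0.008]
force: [1.1, 0.0, -1.9]
grip_width: 0.0386
```

Run:
```python
from h import *
import pickle
c=pickle.load(open('top0.pkl','rb')); P=cloud(c); M=masks(c)
m=M['green']&(P[...,2]>.06); m=cv2.morphologyEx(m.astype(np.uint8),cv2.MORPH_OPEN,np.ones((2,2)))>0
print(rect(P,m,.06,.1,(.3,.9,-.8,-.2)),rect(P,m,.078,.092,(.3,.9,-.8,-.2)))
plan((.49,-.38,.185,80))
```

```text
(899, array([ 489. , -435.9]), array([178.3, 254.4]), np.float32(172.0), np.float64(86.5)) (699, array([ 489. , -435.9]), array([178.3, 254.4]), np.float32(172.0), np.float64(87.3))
t 4.8 p [384.7 253.  188.7] yaw 7.1 tilt 0.4 w 38.6 q [-0.88  0.32  0.26  2.05 -0.12  0.78 -0.43]
shift [ 2.67 64.11  0.13] n 14 each [0.19 4.58 0.01]
  turn [ 0.    -0.008 -1.273] n 9 each [ 0.    -0.001 -0.141]
```

Run:
```python
from h import *
plan((.48,0,.19,None),(.493,-.406,.19,82))
```

```text
t 4.8 p [384.7 253.  188.7] yaw 7.1 tilt 0.4 w 38.6 q [-0.88  0.32  0.26  2.05 -0.12  0.78 -0.43]
shift [ 6.35 26.28 -0.2 ] n 6 each [ 1.06  4.38 -0.03]
shift [-3.7  40.45 -0.19] n 9 each [-0.41  4.49 -0.02]
  turn [ 0.    -0.008 -1.308] n 10 each [ 0.    -0.001 -0.131]
```

carry_out(
  rows=[1.06,4.38,0,0,0,0,1.06,4.38,0,0,0,0,1.06,4.38,0,0,0,0,1.06,4.38,0,0,0,0,1.06,4.38,0,0,0,0,1.06,4.38,0,0,0,0],
)

```text
clock: 5.35
eef_pos: [0.4786, -0.0028, 0.1847]
orientation: [-3.135, -0.194, 0.001]
force: [1.3, 0.9, -1.0]
grip_width: 0.0385
```

carry_out(
  rows=[-0.41,4.49,0,0,0,0,-0.41,4.49,0,0,0,0,-0.41,4.49,0,0,0,0,-0.41,4.49,0,0,0,0,-0.41,4.49,0,0,0,0,-0.41,4.49,0,0,0,0,-0.41,4.49,0,0,0,0,-0.41,4.49,0,0,0,0,-0.41,4.49,0,0,0,0],
)

```text
clock: 6.25
eef_pos: [0.4911, -0.408, 0.1843]
orientation: [-3.135, -0.193, 0.001]
force: [0.9, -0.4, -0.7]
grip_width: 0.0388
```

carry_out(
  rows=[0,0,0,0,0,-0.131,0,0,0,0,0,-0.131,0,0,0,0,0,-0.131,0,0,0,0,0,-0.131,0,0,0,0,0,-0.131,0,0,0,0,0,-0.131,0,0,0,0,0,-0.131,0,0,0,0,0,-0.131,0,0,0,0,0,-0.131,0,0,0,0,0,-0.131],
)

```text
clock: 7.25
eef_pos: [0.4912, -0.4063, 0.1842]
orientation: [-2.362, -2.069, 0.0]
force: [-0.0, -0.3, -1.4]
grip_width: 0.0387
```

Run:
```python
from h import *
plan((.493,-.406,.06,None))
c=cap('wrist'); save(c,'w2.png')
```

```text
t 7.2 p [ 491.2 -406.3  184.2] yaw 82.4 tilt 0.07 w 38.7 q [ 0.65  0.56 -0.05  1.6   0.03  0.98  2.03]
shift [ 0.04  0.19 12.42] n 3 each [0.01 0.06 4.14]
```

View pics/w2.png

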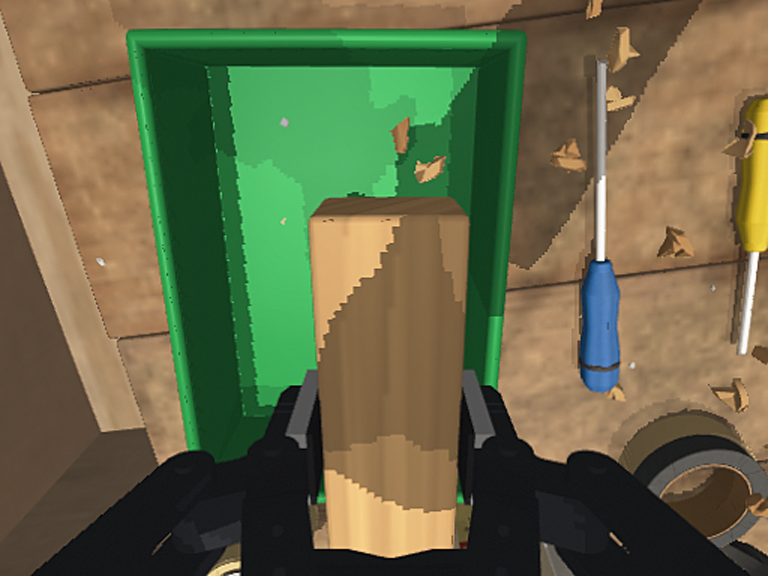

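The batten is held square to the tub, inside its walls (tub from (130,35) to (525,500)). I'll lower and release it, then go back for strip B.

carry_out(
  rows=[0,0.1,4,0,0,0,0,0.1,4,0,0,0,0,0,4,0,0,0,0,0,1.8,0,0,0,0,0,0,0,0,0,0,0,0,0,0,0],
)

```text
clock: 7.9
eef_pos: [0.4936, -0.4069, 0.0471]
orientation: [-2.37, -2.061, 0.0]
force: [-0.2, -0.3, -1.6]
grip_width: 0.0389
```

carry_out(
  rows=[0,0,0,0,0,0,0,0,0,0,0,0,0,0,0,0,0,0,0,0,0,0,0,0,0,0,-4,0,0,0,0,0,-4,0,0,0,0,0,-4,0,0,0,0,0,-2,0,0,0],
  gripper=62,
)

```text
clock: 8.7
eef_pos: [0.4946, -0.4077, 0.1912]
orientation: [2.366, 2.06, 0.002]
force: [1.0, 0.4, -0.1]
grip_width: 0.0531
```

Run:
```python
from h import *
plan((.48,0,.18,None),(.4717,.165,.18,98.5),(.4717,.165,.06,None))
```

```text
t 8.7 p [ 494.6 -407.7  191.2] yaw 82.1 tilt 0.28 w 53.1 q [ 0.65  0.55 -0.05  1.59  0.03  0.99  2.02]
shift [40.19 -7.07  0.99] n 9 each [ 4.47 -0.79  0.11]
shift [16.23 -3.09 -0.05] n 4 each [ 4.06 -0.77 -0.01]
  turn [ 0.004  0.003 -0.286] n 2 each [ 0.002  0.001 -0.143]
shift [ 0.  0. 12.] n 3 each [0. 0. 4.]
```

carry_out(
  rows=[4.47,-0.79,0.1,0,0,0,4.47,-0.79,0.1,0,0,0,4.47,-0.79,0.1,0,0,0,4.47,-0.79,0.1,0,0,0,4.47,-0.79,0.1,0,0,0,4.47,-0.79,0.1,0,0,0,4.47,-0.79,0.1,0,0,0,4.47,-0.79,0.1,0,0,0,4.47,-0.79,0.1,0,0,0],
  gripper=52,
)

```text
clock: 9.6
eef_pos: [0.4782, 0.0031, 0.1785]
orientation: [2.369, 2.062, 0.001]
force: [1.0, -0.2, 0.1]
grip_width: 0.0443
```

carry_out(
  rows=[4.06,-0.77,0,0,0,0,4.06,-0.77,0,0,0,0,4.06,-0.77,0,0,0,0,4.06,-0.77,0,0,0,0,0,0,3,0,0,-0.143,0,0,4,0,0,-0.143,0,0,4,0,0,0,0,0,2,0,0,0,0,0,0,0,0,0,0,0,0,0,0,0],
)

```text
clock: 10.6
eef_pos: [0.4705, 0.1666, 0.0485]
orientation: [2.051, 2.38, -0.0]
force: [-0.0, -0.0, 0.4]
grip_width: 0.0441
```

Run:
```python
from h import *
plan((.4717,.165,.0065,98.5))
c=cap('wrist'); save(c,'w3.png')
```

```text
t 10.6 p [470.5 166.6  48.5] yaw 98.5 tilt 0.01 w 44.1 q [-0.32  0.58 -0.16  2.09  0.19  0.48  1.09]
shift [-0.17  0.1   4.2 ] n 1 each [-0.17  0.1   4.2 ]
  turn [ 0.  0. -0.] n 1 each [ 0.  0. -0.]
```

View pics/w3.png

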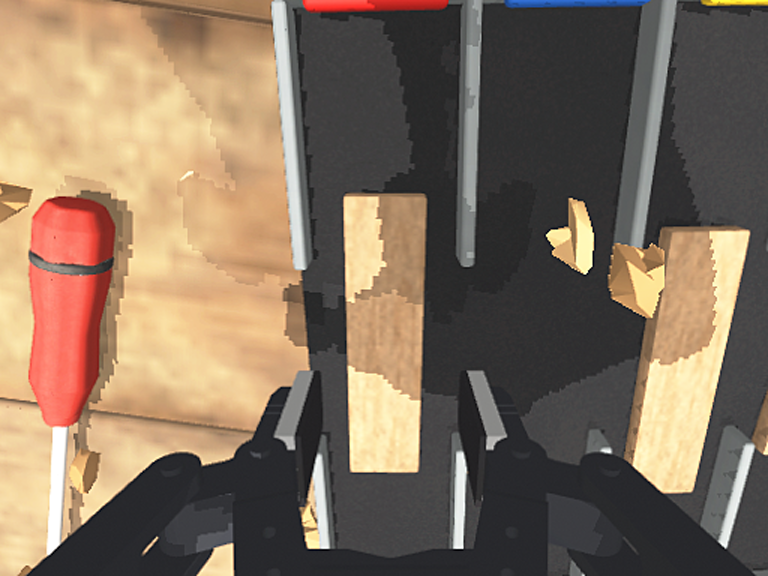

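The strip (345–427) is centred between the pads (about 300–480) and the fingers are over the cutaway. Now I'll descend and grip.

carry_out(
  rows=[-0.17,0.1,2,0,0,0,0,0,1.2,0,0,0,0,0,0.8,0,0,0,0,0,0.2,0,0,0,0,0,0,0,0,0],
)

```text
clock: 11.15
eef_pos: [0.4715, 0.165, 0.0061]
orientation: [-2.051, -2.38, 0.0]
force: [0.5, -0.8, 0.2]
grip_width: 0.0447
```

carry_out(
  rows=[0,0,0,0,0,0,0,0,0,0,0,0,0,0,0,0,0,0,0,0,0,0,0,0,0,0,0,0,0,0],
  gripper=0,
)

```text
clock: 11.65
eef_pos: [0.4717, 0.1651, 0.0068]
orientation: [2.051, 2.379, 0.001]
force: [-0.9, -0.1, 4.8]
grip_width: 0.0278
```

carry_out(
  rows=[0,0,-1,0,0,0,0,0,-2,0,0,0,0,0,-4,0,0,0,0,0,-4,0,0,0,0,0,-4,0,0,0,0,0,-2,0,0,0],
)

```text
clock: 12.25
eef_pos: [0.4724, 0.1654, 0.1803]
orientation: [2.05, 2.378, 0.007]
force: [0.5, 0.2, -1.4]
grip_width: 0.0276
```

Run:
```python
from h import *
plan((.48,0,.18,None),(.482,-.47,.18,82))
```

```text
t 12.2 p [472.4 165.4 180.3] yaw 98.5 tilt 0.27 w 27.6 q [-0.27  0.38 -0.23  1.96  0.11  0.81  1.16]
shift [-16.47  -1.68  -0.  ] n 4 each [-4.12 -0.42 -0.  ]
shift [-46.52  -6.74  -0.09] n 10 each [-4.65 -0.67 -0.01]
  turn [ 0.004 -0.002  0.288] n 2 each [ 0.002 -0.001  0.144]
```

carry_out(
  rows=[-4.12,-0.42,0,0,0,0,-4.12,-0.42,0,0,0,0,-4.12,-0.42,0,0,0,0,-4.12,-0.42,0,0,0,0],
)

```text
clock: 12.65
eef_pos: [0.4789, -0.0021, 0.1771]
orientation: [2.05, 2.38, 0.001]
force: [0.4, 0.4, -0.3]
grip_width: 0.0277
```

carry_out(
  rows=[-4.65,-0.67,0,0,0,0,-4.65,-0.67,0,0,0,0,-4.65,-0.67,0,0,0,0,-4.65,-0.67,0,0,0,0,-4.65,-0.67,0,0,0,0,-4.65,-0.67,0,0,0,0,-4.65,-0.67,0,0,0,0,-4.65,-0.67,0,0,0,0,-4.65,-0.67,0,0,0,0,-4.65,-0.67,0,0,0,0],
)

```text
clock: 13.65
eef_pos: [0.4812, -0.4721, 0.1772]
orientation: [2.051, 2.379, 0.001]
force: [1.0, -0.5, -0.5]
grip_width: 0.0277
```

carry_out(
  rows=[0,0,0,0,0,0.144,0,0,0,0,0,0.144,0,0,4,0,0,0,0,0,4,0,0,0,0,0,4,0,0,0,0,0,2,0,0,0,0,0,0,0,0,0],
)

```text
clock: 14.35
eef_pos: [0.4806, -0.4678, 0.0334]
orientation: [-2.366, -2.058, -0.001]
force: [-0.2, 0.3, 0.0]
grip_width: 0.0276
```

carry_out(
  rows=[0,0,0,0,0,0,0,0,0,0,0,0,0,0,0,0,0,0,0,0,-4,0,0,0,0,0,-4,0,0,0,0,0,-4,0,0,0,0,0,-2,0,0,0,0,0,0,0,0,0],
  gripper=52,
)

```text
clock: 15.15
eef_pos: [0.483, -0.4722, 0.182]
orientation: [2.365, 2.055, 0.002]
force: [-0.3, -0.0, 0.4]
grip_width: 0.0445
```

Run:
```python
from h import *
plan((.48,0,.18,None),(.4669,.2883,.18,99.2),(.4669,.2883,.007,None))
```

```text
t 15.2 p [ 483.  -472.2  182. ] yaw 82.0 tilt 0.49 w 44.5 q [ 0.73  0.61 -0.05  1.51  0.03  1.01  2.11]
shift [46.71 -6.9  -0.08] n 10 each [ 4.67 -0.69 -0.01]
shift [28.36 -5.33 -0.17] n 6 each [ 4.73 -0.89 -0.03]
  turn [ 0.006  0.006 -0.301] n 3 each [ 0.002  0.002 -0.1  ]
shift [ 0.   0.  17.3] n 4 each [0.   0.   4.32]
```

carry_out(
  rows=[4.67,-0.69,0,0,0,0,4.67,-0.69,0,0,0,0,4.67,-0.69,0,0,0,0,4.67,-0.69,0,0,0,0,4.67,-0.69,0,0,0,0,4.67,-0.69,0,0,0,0,4.67,-0.69,0,0,0,0,4.67,-0.69,0,0,0,0,4.67,-0.69,0,0,0,0,4.67,-0.69,0,0,0,0],
)

```text
clock: 16.15
eef_pos: [0.478, 0.0033, 0.1766]
orientation: [2.371, 2.06, 0.001]
force: [0.4, -0.2, -0.7]
grip_width: 0.044
```

carry_out(
  rows=[4.73,-0.89,0,0,0,0,4.73,-0.89,0,0,0,0,4.73,-0.89,0,0,0,0,4.73,-0.89,0,0,0,0,4.73,-0.89,0,0,0,0,4.73,-0.89,0,0,0,0,0,0,4,0,0,-0.15,0,0,4,0,0,-0.15,0,0,4,0,0,0,0,0,0,0,0,0],
)

```text
clock: 17.15
eef_pos: [0.4625, 0.2882, 0.0523]
orientation: [-2.035, -2.391, 0.012]
force: [-0.6, -0.3, -0.2]
grip_width: 0.0441
```

Run:
```python
from h import *
plan((.4669,.2883,.0065,99.2))
```

```text
t 17.1 p [462.5 288.2  52.3] yaw 99.2 tilt 0.45 w 44.1 q [-0.52  0.62 -0.19  1.97  0.2   0.58  0.89]
shift [-0.05  0.47  4.57] n 1 each [-0.05  0.47  4.57]
  turn [-0.007  0.003 -0.   ] n 1 each [-0.007  0.003 -0.   ]
```

carry_out(
  rows=[0,0.2,2,0,0,0,0,0,1.2,0,0,0,0,0,0.8,0,0,0,0,0,0.3,0,0,0,0,0,0,0,0,0],
)

```text
clock: 17.65
eef_pos: [0.4671, 0.2906, 0.0135]
orientation: [2.037, 2.392, 0.0]
force: [-0.9, -0.7, 0.7]
grip_width: 0.0444
```

Run:
```python
from h import *
plan((.4669,.2883,.0065,99.2))
```

```text
t 17.6 p [467.1 290.6  13.5] yaw 99.2 tilt 0.02 w 44.4 q [-0.53  0.68 -0.16  1.98  0.22  0.49  0.87]
shift [-0.22 -0.06  0.7 ] n 1 each [-0.22 -0.06  0.7 ]
  turn [ 0. -0. -0.] n 1 each [ 0. -0. -0.]
```

carry_out(
  rows=[-0.2,0,0.7,0,0,0,0,0,0,0,0,0],
)

```text
clock: 17.85
eef_pos: [0.4673, 0.288, 0.0057]
orientation: [2.037, 2.392, -0.001]
force: [0.1, -0.5, 0.5]
grip_width: 0.0439
```

carry_out(
  rows=[0,0,0,0,0,0,0,0,0,0,0,0,0,0,0,0,0,0,0,0,0,0,0,0,0,0,0,0,0,0],
  gripper=0,
)

```text
clock: 18.35
eef_pos: [0.4674, 0.2885, 0.0064]
orientation: [2.037, 2.392, 0.0]
force: [-0.9, -2.1, 6.8]
grip_width: 0.028
```

carry_out(
  rows=[0,0,-1,0,0,0,0,0,-2,0,0,0,0,0,-4,0,0,0,0,0,-4,0,0,0,0,0,-4,0,0,0,0,0,-2,0,0,0],
)

```text
clock: 18.95
eef_pos: [0.4681, 0.2893, 0.1801]
orientation: [2.036, 2.391, 0.007]
force: [0.1, 0.0, -0.2]
grip_width: 0.0278
```

Run:
```python
from h import *
plan((.48,0,.18,None),(.485,-.455,.18,82))
```

```text
t 18.9 p [468.1 289.3 180.1] yaw 99.2 tilt 0.27 w 27.8 q [-0.48  0.45 -0.24  1.84  0.13  0.87  0.96]
shift [-28.75  -3.45  -0.06] n 6 each [-4.79 -0.57 -0.01]
shift [-45.    -6.77  -0.13] n 10 each [-4.5  -0.68 -0.01]
  turn [ 0.004 -0.003  0.3  ] n 3 each [ 0.001 -0.001  0.1  ]
```

carry_out(
  rows=[-4.79,-0.57,0,0,0,0,-4.79,-0.57,0,0,0,0,-4.79,-0.57,0,0,0,0,-4.79,-0.57,0,0,0,0,-4.79,-0.57,0,0,0,0,-4.79,-0.57,0,0,0,0],
)

```text
clock: 19.55
eef_pos: [0.4792, -0.0024, 0.1768]
orientation: [2.036, 2.392, 0.001]
force: [1.0, 0.7, -0.4]
grip_width: 0.028
```

carry_out(
  rows=[-4.5,-0.68,0,0,0,0,-4.5,-0.68,0,0,0,0,-4.5,-0.68,0,0,0,0,-4.5,-0.68,0,0,0,0,-4.5,-0.68,0,0,0,0,-4.5,-0.68,0,0,0,0,-4.5,-0.68,0,0,0,0,-4.5,-0.68,0,0,0,0,-4.5,-0.68,0,0,0,0,-4.5,-0.68,0,0,0,0],
)

```text
clock: 20.55
eef_pos: [0.4838, -0.4574, 0.1768]
orientation: [2.036, 2.392, 0.001]
force: [0.0, 0.3, 0.2]
grip_width: 0.028
```

carry_out(
  rows=[0,0,0,0,0,0.15,0,0,0,0,0,0.15,0,0,4,0,0,0,0,0,4,0,0,0,0,0,4,0,0,0,0,0,0,0,0,0],
)

```text
clock: 21.15
eef_pos: [0.4814, -0.453, 0.0514]
orientation: [-2.364, -2.056, 0.001]
force: [-0.9, 1.1, -0.9]
grip_width: 0.0277
```

Run:
```python
from h import *
plan()
c=cap('wrist'); save(c,'w4.png')
```

```text
t 21.1 p [ 481.4 -453.    51.4] yaw 82.0 tilt 0.52 w 27.7 q [ 0.72  0.74 -0.05  1.65  0.05  0.76  2.07]
```

View pics/w4.png

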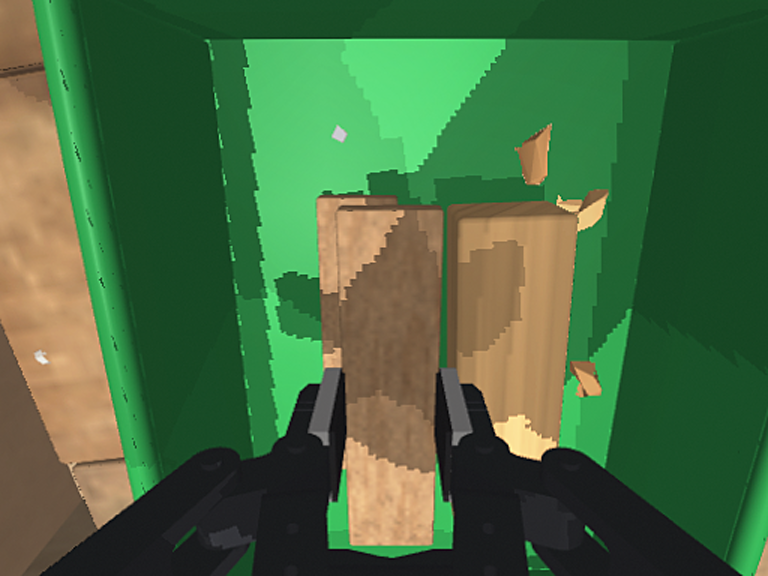

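The batten (510,330) and strip B (330,260) lie flat in the tub, with strip C held above B at about z = 50 mm. I'll release it here and go for strip A.

carry_out(
  rows=[0,0,0,0,0,0,0,0,0,0,0,0,0,0,0,0,0,0,0,0,-4,0,0,0,0,0,-4,0,0,0,0,0,-4,0,0,0,0,0,-1,0,0,0,0,0,0,0,0,0],
  gripper=52,
)

```text
clock: 22.0
eef_pos: [0.485, -0.4566, 0.1892]
orientation: [2.367, 2.057, 0.001]
force: [0.4, 0.1, -0.4]
grip_width: 0.0445
```

Run:
```python
from h import *
plan((.48,0,.18,None),(.4379,.3441,.18,96.6),(.4379,.3441,.0065,None))
```

```text
t 22.0 p [ 485.  -456.6  189.2] yaw 82.0 tilt 0.31 w 44.5 q [ 0.72  0.59 -0.05  1.52  0.04  1.02  2.08]
shift [45.15 -6.87  0.76] n 10 each [ 4.51 -0.69  0.08]
shift [33.49 -8.97 -0.14] n 8 each [ 4.19 -1.12 -0.02]
  turn [ 0.004  0.003 -0.255] n 2 each [ 0.002  0.002 -0.128]
shift [ 0.    0.   17.35] n 4 each [0.   0.   4.34]
```

carry_out(
  rows=[4.51,-0.69,0,0,0,0,4.51,-0.69,0,0,0,0,4.51,-0.69,0,0,0,0,4.51,-0.69,0,0,0,0,4.51,-0.69,0,0,0,0,4.51,-0.69,0,0,0,0,4.51,-0.69,0,0,0,0,4.51,-0.69,0,0,0,0,4.51,-0.69,0,0,0,0,4.51,-0.69,0,0,0,0],
)

```text
clock: 23.0
eef_pos: [0.4774, 0.0022, 0.185]
orientation: [-2.37, -2.06, 0.002]
force: [1.9, -0.2, 0.1]
grip_width: 0.0443
```

carry_out(
  rows=[4.19,-1.12,0,0,0,0,4.19,-1.12,0,0,0,0,4.19,-1.12,0,0,0,0,4.19,-1.12,0,0,0,0,4.19,-1.12,0,0,0,0,4.19,-1.12,0,0,0,0,4.19,-1.12,0,0,0,0,4.19,-1.12,0,0,0,0,0,0,0,0,0,0],
)

```text
clock: 23.9
eef_pos: [0.4335, 0.3515, 0.1847]
orientation: [-2.36, -2.068, -0.0]
force: [-0.6, -0.5, 0.2]
grip_width: 0.0447
```

carry_out(
  rows=[0,0,4,0,0,-0.13,0,0,4,0,0,-0.13,0,0,4,0,0,0,0,0,2,0,0,0,0,0,0,0,0,0,0,0,0,0,0,0],
)

```text
clock: 24.5
eef_pos: [0.4362, 0.3444, 0.0457]
orientation: [-2.084, -2.351, 0.002]
force: [-0.2, 0.4, 0.3]
grip_width: 0.0444
```

Run:
```python
from h import *
plan((.4379,.3441,.0065,96.6))
```

```text
t 24.5 p [436.2 344.4  45.7] yaw 96.9 tilt 0.09 w 44.4 q [-0.62  0.64 -0.2   1.95  0.22  0.58  0.72]
shift [-0.04  0.17  3.92] n 1 each [-0.04  0.17  3.92]
  turn [-0.001  0.001  0.005] n 1 each [-0.001  0.001  0.005]
```

carry_out(
  rows=[0,0.1,2,0,0,0,0,0,1.2,0,0,0,0,0,0.7,0,0,0,0,0,0,0,0,0,0,0,0,0,0,0],
)

```text
clock: 25.0
eef_pos: [0.4377, 0.3452, 0.0075]
orientation: [2.084, 2.351, 0.001]
force: [0.2, 1.0, 0.5]
grip_width: 0.0444
```

carry_out(
  rows=[0,0,0,0,0,0,0,0,0,0,0,0,0,0,0,0,0,0,0,0,0,0,0,0,0,0,0,0,0,0],
  gripper=0,
)

```text
clock: 25.5
eef_pos: [0.4378, 0.3453, 0.008]
orientation: [2.084, 2.351, 0.002]
force: [-0.9, -1.3, 5.3]
grip_width: 0.0277
```

carry_out(
  rows=[0,0,-1,0,0,0,0,0,-2,0,0,0,0,0,-4,0,0,0,0,0,-4,0,0,0,0,0,-4,0,0,0,0,0,-2,0,0,0],
)

```text
clock: 26.1
eef_pos: [0.4383, 0.3459, 0.1815]
orientation: [2.084, 2.35, 0.008]
force: [1.2, -0.3, -1.0]
grip_width: 0.0275
```

Run:
```python
from h import *
plan((.48,0,.18,None),(.485,-.462,.18,82))
```

```text
t 26.1 p [438.3 345.9 181.5] yaw 96.9 tilt 0.29 w 27.5 q [-0.58  0.46 -0.26  1.82  0.15  0.88  0.79]
shift [-3.484e+01 -1.000e-02  5.000e-02] n 8 each [-4.35 -0.    0.01]
shift [-45.93  -5.04  -0.15] n 10 each [-4.59 -0.5  -0.02]
  turn [ 0.004 -0.003  0.26 ] n 2 each [ 0.002 -0.002  0.13 ]
```

carry_out(
  rows=[-4.35,0,0,0,0,0,-4.35,0,0,0,0,0,-4.35,0,0,0,0,0,-4.35,0,0,0,0,0,-4.35,0,0,0,0,0,-4.35,0,0,0,0,0,-4.35,0,0,0,0,0,-4.35,0,0,0,0,0],
)

```text
clock: 26.9
eef_pos: [0.4792, -0.0021, 0.1781]
orientation: [2.083, 2.35, 0.001]
force: [1.1, 0.2, -0.8]
grip_width: 0.028
```

carry_out(
  rows=[-4.59,-0.5,0,0,0,0,-4.59,-0.5,0,0,0,0,-4.59,-0.5,0,0,0,0,-4.59,-0.5,0,0,0,0,-4.59,-0.5,0,0,0,0,-4.59,-0.5,0,0,0,0,-4.59,-0.5,0,0,0,0,-4.59,-0.5,0,0,0,0,-4.59,-0.5,0,0,0,0,-4.59,-0.5,0,0,0,0],
)

```text
clock: 27.9
eef_pos: [0.4843, -0.4639, 0.1782]
orientation: [2.084, 2.35, 0.001]
force: [0.6, 0.3, -0.3]
grip_width: 0.0279
```

carry_out(
  rows=[0,0,0,0,0,0.13,0,0,0,0,0,0.13,0,0,4,0,0,0,0,0,4,0,0,0,0,0,4,0,0,0,0,0,0,0,0,0],
)

```text
clock: 28.5
eef_pos: [0.482, -0.4596, 0.0527]
orientation: [-2.364, -2.056, 0.001]
force: [-0.3, 0.1, -0.0]
grip_width: 0.0276
```

carry_out(
  rows=[0,0,0,0,0,0,0,0,0,0,0,0,0,0,0,0,0,0,0,0,-4,0,0,0,0,0,-4,0,0,0,0,0,-4,0,0,0,0,0,-4,0,0,0,0,0,-4,0,0,0,0,0,-3,0,0,0],
  gripper=52,
)

```text
clock: 29.4
eef_pos: [0.485, -0.4625, 0.2921]
orientation: [2.367, 2.057, 0.001]
force: [0.2, 0.5, -0.5]
grip_width: 0.0448
```

Run:
```python
from h import *
import pickle
plan((.48,-.20,.40,90),(.48,-.05,.40,90))
c=cap('wrist'); save(c,'w5.png'); pickle.dump(c,open('w5.pkl','wb'))
```

```text
t 29.4 p [ 485.  -462.5  292.1] yaw 82.0 tilt 0.29 w 44.8 q [ 0.73  0.53 -0.07  1.36  0.04  1.25  2.09]
shift [ 25.89  -4.11 -10.88] n 6 each [ 4.32 -0.68 -1.81]
  turn [ 0.004  0.003 -0.14 ] n 1 each [ 0.004  0.003 -0.14 ]
shift [15. -0.  0.] n 4 each [ 3.75 -0.    0.  ]
  turn [0. 0. 0.] n 0 each [0. 0. 0.]
```

View pics/w5.png

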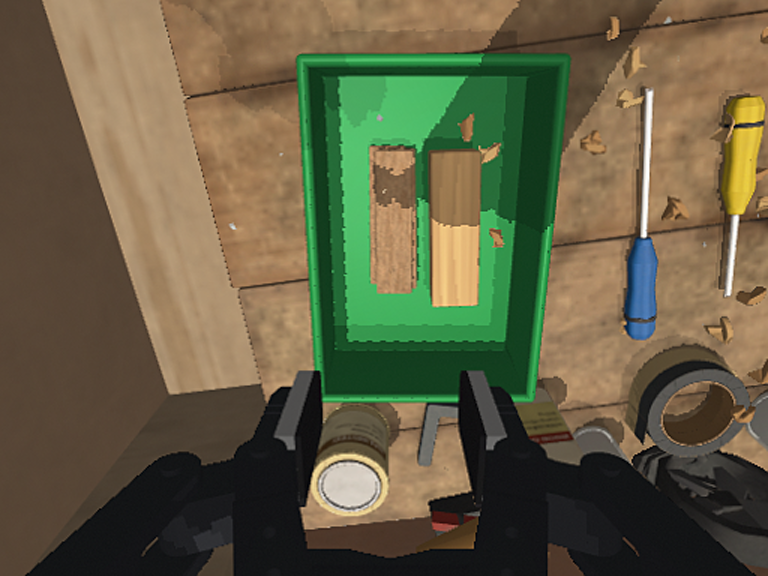

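All four offcuts lie in the tub: the batten at (455,228) and the strips stacked at (393,220). Now I'll localise the drivers from above.

Run:
```python
from h import *
plan((.56,-.12,.38,None))
```

```text
t 29.4 p [ 486.3 -463.6  296.9] yaw 82.0 tilt 0.66 w 44.3 q [ 0.73  0.52 -0.07  1.35  0.04  1.26  2.09]
shift [35.    2.59 -8.5 ] n 8 each [ 4.37  0.32 -1.06]
```

carry_out(
  rows=[4.37,0.32,-1.06,0,0,0,4.37,0.32,-1.06,0,0,0,4.37,0.32,-1.06,0,0,0,4.37,0.32,-1.06,0,0,0,4.37,0.32,-1.06,0,0,0,4.37,0.32,-1.06,0,0,0,4.37,0.32,-1.06,0,0,0,4.37,0.32,-1.06,0,0,0,0,0,0,0,0,0,0,0,0,0,0,0],
)

```text
clock: 30.45
eef_pos: [0.5589, -0.1185, 0.3733]
orientation: [2.367, 2.062, 0.002]
force: [0.6, 0.3, 0.1]
grip_width: 0.0446
```

Run:
```python
from h import *
import pickle
plan()
c=cap('wrist'); save(c,'w6.png'); pickle.dump(c,open('w6.pkl','wb')); P=cloud(c); M=masks(c)
for n in('red','yellow','blue'):
    m=cv2.morphologyEx(M[n].astype(np.uint8),cv2.MORPH_OPEN,np.ones((3,3)))
    k,l,st,ce=cv2.connectedComponentsWithStats(m)
    for i in range(1,k):
        if st[i,4]>150: print(n,(ce[i]*1.5).round(0),st[i,4],rect(P,l==i,.005,.05,(.3,.9,-.5,.5)))
```

```text
t 30.4 p [ 558.9 -118.5  373.3] yaw 82.1 tilt 0.14 w 44.6 q [ 0.23  0.33 -0.16  1.47  0.05  1.34  1.51]
red [536. 123.] 185 (185, array([497. ,  30.9]), array([ 8.1, 52. ]), np.float32(172.4), np.float64(20.3))
red [621. 348.] 253 (5, array([695.4,  72.1]), array([1.5, 4.3]), np.float32(137.6), np.float64(49.5))
blue [269. 234.] 512 (506, array([ 565.1, -245.1]), array([21.2, 71.2]), np.float32(178.6), np.float64(21.9))
```

View pics/w6.png

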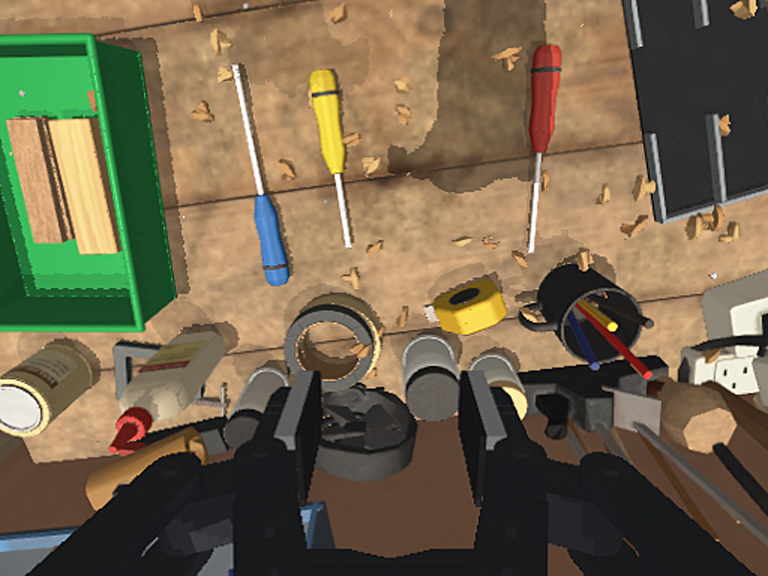

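Drivers in the picture, handle end / collar / tip:

| Driver | Handle end | Collar | Tip |
|---|---|---|---|
| Blue | (279,284) | (260,196) | (237,66) |
| Yellow | (321,70) | (338,173) | (348,246) |
| Red | (547,45) | (537,152) | (531,250) |

```bash
cat >> h.py <<'E'
HC=dict(red=.051,blue=.061,yellow=.039); LN=dict(red=.198,blue=.218,yellow=.173)
def driver(c,n,end,col,tip,**k):
    e,l,t=[pix(c,*p,.0135,**k) for p in(end,col,tip)]
    d=(e-t)/np.linalg.norm(e-t); o=(e+t)/2; dh=(e-l)/np.linalg.norm(e-l)
    print(n,'origin',o.round(1),'len',np.linalg.norm(e-t).round(1),'hlen',np.linalg.norm(e-l).round(1),'dir',np.degrees(np.arctan2(d[1],d[0])).round(1),np.degrees(np.arctan2(dh[1],dh[0])).round(1),'handle c',(o+d*HC[n]*1000).round(1),'end',e,'tip',t)
E
python3 - <<'E'
from h import *
import pickle
c=pickle.load(open('w6.pkl','rb'))
driver(c,'blue',(279,284),(260,196),(237,66))
driver(c,'yellow',(321,70),(338,173),(348,246))
driver(c,'red',(547,45),(537,152),(531,250))
# tray frame targets
u=np.array([np.cos(np.radians(10)),np.sin(np.radians(10))]); v=np.array([-u[1],u[0]]); C=np.array([461.3,256.9])
for n,y,x in (('red',-91.5,125),('blue',-30.5,128),('yellow',30.5,150)):
    print(n,'origin target',(C+v*y+u*(x-130.5)).round(1),'handle c',(C+v*y+u*(x-130.5-HC[n]*1000)).round(1))
E
```

```text
blue origin [ 517.  -244.8] len 216.3 hlen 94.7 dir -1.5 -0.4 handle c [ 578.  -246.4] end [ 625.1 -247.6] tip [ 408.9 -241.9]
yellow origin [ 508.6 -166. ] len 170.5 hlen 95.4 dir 179.1 179.8 handle c [ 469.7 -165.4] end [ 423.4 -164.7] tip [ 593.9 -167.3]
red origin [527.3  33.8] len 195.2 hlen 95.8 dir 173.0 172.0 handle c [476.7  40. ] end [430.4  45.7] tip [624.2  22. ]
red origin target [471.8 165.8] handle c [421.5 157. ]
blue origin target [464.1 226.4] handle c [404.1 215.8]
yellow origin target [475.2 290.3] handle c [436.8 283.6]
```

Run:
```python
from h import *
plan((.4995,.0372,.09,82.8),(.4995,.0372,.0035,None))
```

```text
t 30.5 p [ 558.5 -120.1  372.7] yaw 82.0 tilt 0.1 w 44.8 q [ 0.23  0.33 -0.15  1.47  0.05  1.34  1.51]
shift [14.78 -8.07 28.25] n 7 each [ 2.11 -1.15  4.04]
  turn [ 0.001  0.001 -0.014] n 1 each [ 0.001  0.001 -0.014]
shift [0.   0.   8.65] n 2 each [0.   0.   4.32]
```

carry_out(
  rows=[2.11,-1.15,4.04,0,0,-0.014,2.11,-1.15,4.04,0,0,0,2.11,-1.15,4.04,0,0,0,2.11,-1.15,4.04,0,0,0,2.11,-1.15,4.04,0,0,0,2.11,-1.15,4.04,0,0,0,2.11,-1.15,4.04,0,0,0,0,0,0,0,0,0,0,0,0,0,0,0],
)

```text
clock: 31.4
eef_pos: [0.4975, 0.0359, 0.0886]
orientation: [-2.357, -2.076, 0.003]
force: [0.2, -0.9, 0.4]
grip_width: 0.0447
```

Run:
```python
from h import *
import pickle
plan((.4995,.0372,.0035,82.8))
c=cap('wrist'); save(c,'w7.png'); pickle.dump(c,open('w7.pkl','wb'))
```

```text
t 31.4 p [497.5  35.9  88.6] yaw 82.7 tilt 0.11 w 44.7 q [-0.05  0.51 -0.17  2.06  0.15  0.58  1.12]
shift [0.16 0.2  8.51] n 2 each [0.08 0.1  4.26]
  turn [-0.001  0.001 -0.001] n 1 each [-0.001  0.001 -0.001]
```

View pics/w7.png

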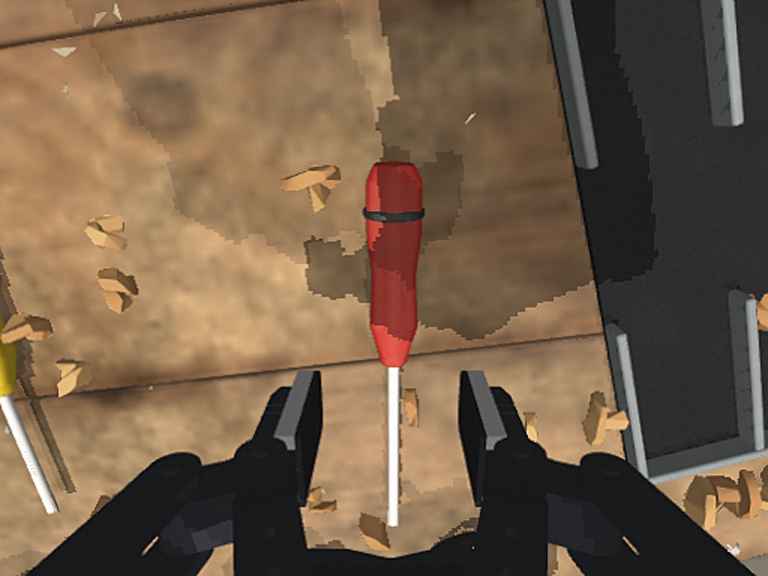

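The red driver is centred between the pads (axis column about 394, pads 318–465), collar at row 366. Now descend, grip and lift.

carry_out(
  rows=[0.1,0.2,3,0,0,0,0,0,3,0,0,0,0,0,1.5,0,0,0,0,0,0.8,0,0,0,0,0,0,0,0,0],
)

```text
clock: 31.95
eef_pos: [0.5005, 0.0368, 0.0063]
orientation: [2.358, 2.075, 0.0]
force: [0.2, 0.9, -0.2]
grip_width: 0.0444
```

Run:
```python
from h import *
import pickle
c=pickle.load(open('w7.pkl','rb'))
driver(c,'red',(394,163),(392,366),(393,525))
plan((.4995,.0372,.0035,82.8))
```

```text
red origin [528.8  34.2] len 197.1 hlen 97.2 dir 172.8 172.4 handle c [478.2  40.6] end [431.   46.6] tip [626.5  21.8]
t 31.9 p [500.5  36.8   6.3] yaw 82.7 tilt 0.05 w 44.4 q [-0.09  0.65 -0.12  2.11  0.2   0.38  1.08]
shift [ 0.02 -0.11  0.28] n 1 each [ 0.02 -0.11  0.28]
  turn [ 0.001  0.    -0.002] n 1 each [ 0.001  0.    -0.002]
```

carry_out(
  rows=[0,0,0.25,0,0,0,0,0,0,0,0,0],
)

```text
clock: 32.15
eef_pos: [0.5006, 0.0377, 0.0044]
orientation: [2.357, 2.076, 0.002]
force: [-0.6, 0.2, -0.0]
grip_width: 0.0445
```

carry_out(
  rows=[0,0,0,0,0,0,0,0,0,0,0,0,0,0,0,0,0,0,0,0,0,0,0,0,0,0,0,0,0,0],
  gripper=0,
  grip_force=80,
)

```text
clock: 32.65
eef_pos: [0.5003, 0.0379, 0.0045]
orientation: [2.356, 2.077, 0.002]
force: [-1.3, -1.5, 9.2]
grip_width: 0.0232
```

carry_out(
  rows=[0,0,-1,0,0,0,0,0,-2,0,0,0,0,0,-3,0,0,0,0,0,-3,0,0,0,0,0,-1,0,0,0],
)

```text
clock: 33.15
eef_pos: [0.501, 0.0382, 0.1067]
orientation: [2.355, 2.076, 0.005]
force: [0.0, -0.4, -1.2]
grip_width: 0.0231
```

Run:
```python
from h import *
plan((.4595,.1637,.105,100))
```

```text
t 33.1 p [501.   38.2 106.7] yaw 82.8 tilt 0.24 w 23.1 q [-0.04  0.48 -0.18  2.04  0.14  0.63  1.12]
shift [11.93 -5.69  0.16] n 3 each [ 3.98 -1.9   0.05]
  turn [ 0.004 -0.    -0.3  ] n 3 each [ 0.001 -0.    -0.1  ]
```

carry_out(
  rows=[4,-1.9,0,0,0,0,4,-1.9,0,0,0,0,4,-1.9,0,0,0,0,0,0,0,0,0,-0.1,0,0,0,0,0,-0.1,0,0,0,0,0,-0.1,0,0,3,0,0,0,0,0,3,0,0,0,0,0,0,0,0,0,0,0,0,0,0,0],
)

```text
clock: 34.15
eef_pos: [0.4578, 0.1641, 0.0436]
orientation: [-2.019, -2.406, 0.003]
force: [-0.3, -0.0, -0.4]
grip_width: 0.0233
```

Run:
```python
from h import *
import pickle
plan((.4595,.1637,.010,100))
c=cap('wrist'); save(c,'w8.png'); pickle.dump(c,open('w8.pkl','wb'))
```

```text
t 34.1 p [457.8 164.1  43.6] yaw 100.0 tilt 0.1 w 23.3 q [-0.3   0.58 -0.21  2.13  0.26  0.46  1.04]
shift [-0.06  0.16  3.36] n 1 each [-0.06  0.16  3.36]
  turn [-0.002  0.    -0.   ] n 1 each [-0.002  0.    -0.   ]
```

View pics/w8.png

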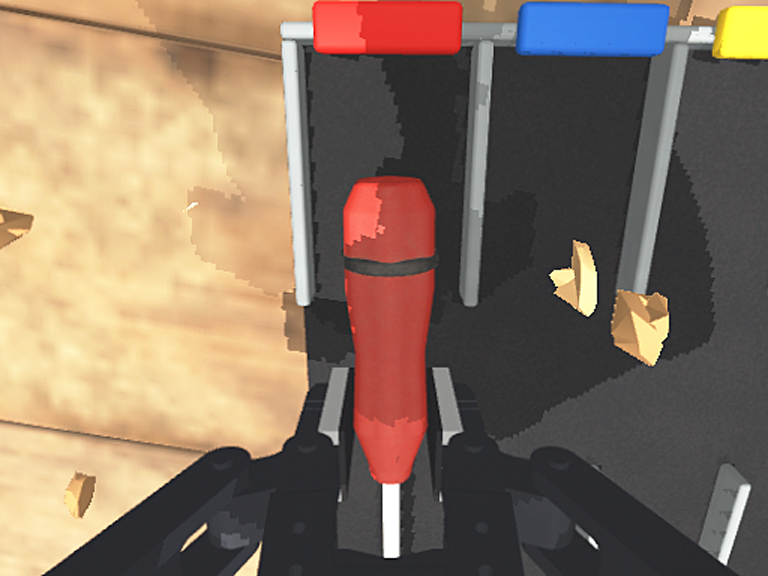

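The red driver is centred behind the red tab (tab at column 388, driver at 391). Now lower it to the floor and release.

carry_out(
  rows=[-0.06,0.1,1.5,0,0,0,0,0,1,0,0,0,0,0,0.5,0,0,0,0,0,0.3,0,0,0,0,0,0,0,0,0],
)

```text
clock: 34.7
eef_pos: [0.4594, 0.1638, 0.0106]
orientation: [-2.02, -2.406, 0.0]
force: [-0.4, 0.3, -0.9]
grip_width: 0.0233
```

carry_out(
  rows=[0,0,0,0,0,0,0,0,0,0,0,0,0,0,0,0,0,0,0,0,0,0,0,0,0,0,-1,0,0,0,0,0,-3,0,0,0,0,0,-4,0,0,0,0,0,-4,0,0,0],
  gripper=45,
)

```text
clock: 35.5
eef_pos: [0.4588, 0.1636, 0.1323]
orientation: [-2.019, -2.406, 0.001]
force: [0.6, -0.2, 0.1]
grip_width: 0.0386
```

Run:
```python
from h import *
import pickle
o=np.array([508.6,-166]); d=np.radians(179.3); g=o+30*np.array([np.cos(d),np.sin(d)]); print(g)
plan((g[0]/1e3,g[1]/1e3,.125,89.3),(g[0]/1e3,g[1]/1e3,.08,None))
c=cap('wrist'); save(c,'w9.png'); pickle.dump(c,open('w9.pkl','wb'))
```

```text
[ 478.60223891 -165.63348997]
t 35.5 p [458.8 163.6 132.3] yaw 100.0 tilt 0.06 w 38.6 q [-0.24  0.44 -0.28  2.04  0.19  0.69  1.11]
shift [-32.77  -3.77   0.74] n 7 each [-4.68 -0.54  0.11]
  turn [-0.001  0.     0.187] n 2 each [-0.     0.     0.093]
shift [0.  0.  4.5] n 1 each [0.  0.  4.5]
```

View pics/w9.png

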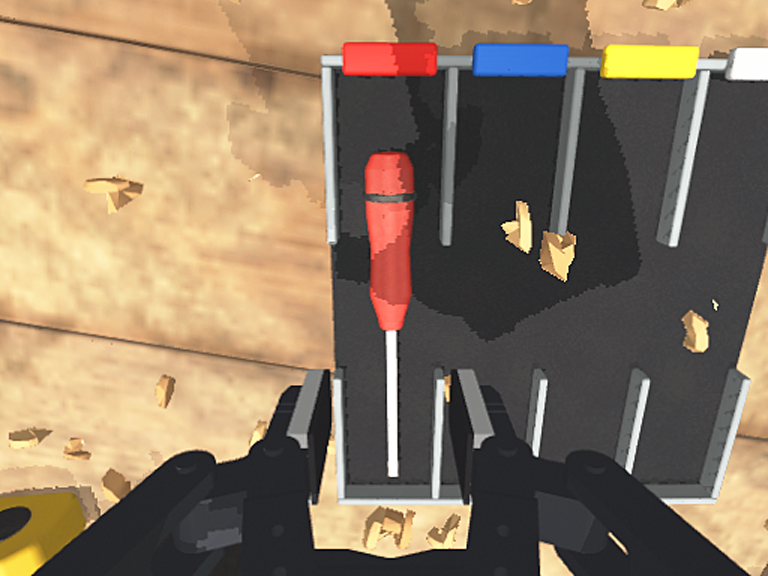

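The red driver lies centred behind the red tab, its tip at (392,475) short of the end wall at row 490. Next is yellow. I'll tune a numeric detector offline so I can save pictures.

carry_out(
  rows=[-4.68,-0.54,0.1,0,0,0,-4.68,-0.54,0.1,0,0,0,-4.68,-0.54,0.1,0,0,0,-4.68,-0.54,0.1,0,0,0,-4.68,-0.54,0.1,0,0,0,-4.68,-0.54,0.1,0,0,0,-4.68,-0.54,0.1,0,0,0,0,0,0,0,0,0.094,0,0,0,0,0,0.093,0,0,0,0,0,0],
  gripper=52,
)

```text
clock: 36.55
eef_pos: [0.4788, -0.1658, 0.1241]
orientation: [2.238, 2.204, 0.0]
force: [0.6, 0.0, 0.6]
grip_width: 0.0446
```

```bash
cat >> h.py <<'E'
def handle(c,n,roi=(.3,.8,-.45,.5)):
    """handle blob from colour: ray-projected at z=13.5 -> axis, ends (mm)"""
    hsv=cv2.cvtColor(c['color'],cv2.COLOR_RGB2HSV); H,S,V=[hsv[...,i].astype(int) for i in range(3)]
    m={'yellow':(H>21)&(H<36)&(S>150)&(V>80),'blue':(H>98)&(H<122)&(S>120)&(V>50),'red':((H<6)|(H>170))&(S>150)&(V>70)}[n]
    m=cv2.morphologyEx(m.astype(np.uint8),cv2.MORPH_CLOSE,np.ones((7,7))); m=cv2.morphologyEx(m,cv2.MORPH_OPEN,np.ones((3,3)))
    k,l,st,ce=cv2.connectedComponentsWithStats(m)
    for i in range(1,k):
        if st[i,4]<250: continue
        v,u=np.nonzero(l==i); q=np.array([pix(c,a,b,.0135,s=1) for a,b in zip(u,v)]); r=cv2.minAreaRect(q.astype(np.float32))
        b=cv2.boxPoints(r); L=max([b[1]-b[0],b[2]-b[1]],key=np.linalg.norm)
        print(n,'px',ce[i].round(0),'n',st[i,4],'c',np.round(r[0],1),'size',np.round(sorted(r[1]),1),'ang',round(np.degrees(np.arctan2(L[1],L[0]))%180,1))
E
python3 - <<'E'
from h import *
import pickle
for f in('w6.pkl',):
    c=pickle.load(open(f,'rb'))
    for n in('yellow','blue','red'): handle(c,n)
print('now'); plan((.4786,-.1656,.0035,89.3)); c=cap('wrist'); pickle.dump(c,open('w10.pkl','wb')); handle(c,'yellow'); handle(c,'blue')
E
```

```text
yellow px [218.  78.] n 1049 c [ 470.5 -165.8] size [24.7 95.8] ang 179.7
yellow px [314. 206.] n 1045 c [682.1 -47.4] size [52.6 72.4] ang 105.1
blue px [180. 161.] n 826 c [ 577.2 -246.5] size [25.2 95.7] ang 178.4
red px [362.  63.] n 1136 c [477.3  40.3] size [26.  94.1] ang 173.0
red px [414. 232.] n 301 c [750.1 116.6] size [  9.5 113.9] ang 39.0
red px [ 87. 287.] n 591 c [ 786.1 -466.5] size [37.9 78. ] ang 146.7
now
t 36.5 p [ 478.8 -165.8  124.1] yaw 89.1 tilt 0.02 w 44.6 q [ 0.4   0.47 -0.22  2.01  0.16  0.69  1.63]
shift [ 0.02 -0.02 12.06] n 3 each [ 0.01 -0.01  4.02]
  turn [ 0.     0.    -0.003] n 1 each [ 0.     0.    -0.003]
yellow px [259. 174.] n 3153 c [ 471.2 -165.2] size [24.6 97.9] ang 0.0
blue px [168. 267.] n 817 c [ 553.4 -248.3] size [19.5 54. ] ang 163.4
```

carry_out(
  rows=[0,0,4,0,0,-0.01,0,0,4,0,0,0,0,0,2.5,0,0,0,0,0,1,0,0,0,0,0,0.45,0,0,0,0,0,0,0,0,0],
)

```text
clock: 37.2
eef_pos: [0.4794, -0.1653, 0.0045]
orientation: [2.223, 2.22, 0.0]
force: [-0.3, 0.4, 0.3]
grip_width: 0.0443
```

carry_out(
  rows=[0,0,0,0,0,0,0,0,0,0,0,0,0,0,0,0,0,0,0,0,0,0,0,0,0,0,0,0,0,0],
  gripper=0,
)

```text
clock: 37.7
eef_pos: [0.4798, -0.1656, 0.0055]
orientation: [2.223, 2.217, 0.002]
force: [0.5, 1.3, 6.2]
grip_width: 0.0229
```

carry_out(
  rows=[0,0,-1,0,0,0,0,0,-2,0,0,0,0,0,-3,0,0,0,0,0,-3,0,0,0,0,0,-2,0,0,0,0,0,0,0,0,0],
)

```text
clock: 38.3
eef_pos: [0.4806, -0.166, 0.1177]
orientation: [2.221, 2.214, 0.004]
force: [0.2, -0.0, -0.5]
grip_width: 0.0232
```

Run:
```python
from h import *
plan((.48,0,.115,None),(.4461,.2852,.115,100))
```

```text
t 38.3 p [ 480.6 -166.   117.7] yaw 89.8 tilt 0.35 w 23.2 q [ 0.4   0.48 -0.23  2.01  0.17  0.66  1.63]
shift [16.6  -0.11  0.24] n 4 each [ 4.15 -0.03  0.06]
shift [28.51 -3.48 -0.07] n 6 each [ 4.75 -0.58 -0.01]
  turn [ 0.006  0.002 -0.178] n 2 each [ 0.003  0.001 -0.089]
```

carry_out(
  rows=[4.15,0,0,0,0,0,4.15,0,0,0,0,0,4.15,0,0,0,0,0,4.15,0,0,0,0,0],
)

```text
clock: 38.7
eef_pos: [0.4789, 0.0019, 0.114]
orientation: [-2.225, -2.218, 0.0]
force: [1.8, 0.5, -1.0]
grip_width: 0.0231
```

carry_out(
  rows=[4.75,-0.58,0,0,0,0,4.75,-0.58,0,0,0,0,4.75,-0.58,0,0,0,0,4.75,-0.58,0,0,0,0,4.75,-0.58,0,0,0,0,4.75,-0.58,0,0,0,0,0,0,0,0,0,-0.09,0,0,3,0,0,-0.09,0,0,3,0,0,0,0,0,0,0,0,0],
)

```text
clock: 39.7
eef_pos: [0.4433, 0.2842, 0.0511]
orientation: [-2.015, -2.409, 0.009]
force: [-0.0, -0.7, -0.1]
grip_width: 0.0229
```

Run:
```python
from h import *
plan((.4461,.2852,.011,100))
c=cap('wrist'); save(c,'w11.png')
```

```text
t 39.7 p [443.3 284.2  51.1] yaw 100.2 tilt 0.35 w 22.9 q [-0.51  0.6  -0.22  2.01  0.24  0.55  0.85]
shift [0.06 0.32 4.01] n 1 each [0.06 0.32 4.01]
  turn [-0.006  0.003  0.003] n 1 each [-0.006  0.003  0.003]
```

View pics/w11.png

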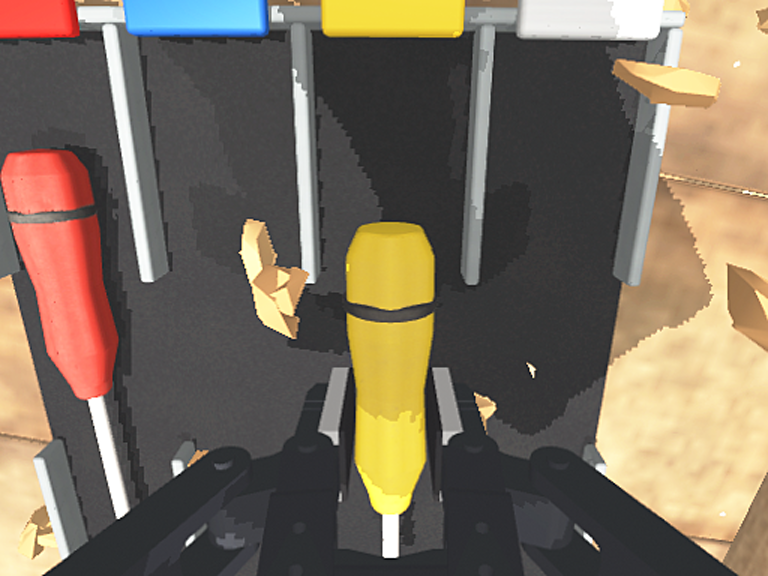

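The yellow driver is centred behind the yellow tab (both around column 391). I'll lower it, release it and go back for blue.

carry_out(
  rows=[0,0.1,2,0,0,0,0,0,1,0,0,0,0,0,0.5,0,0,0,0,0,0.3,0,0,0,0,0,0,0,0,0],
)

```text
clock: 40.25
eef_pos: [0.4465, 0.2859, 0.0163]
orientation: [2.016, 2.409, 0.0]
force: [-0.4, -1.2, -2.0]
grip_width: 0.023
```

Run:
```python
from h import *
plan((.4461,.2852,.0105,100))
```

```text
t 40.2 p [446.5 285.9  16.3] yaw 100.1 tilt 0.01 w 23.0 q [-0.53  0.66 -0.19  2.03  0.26  0.47  0.83]
shift [-0.06 -0.05  0.58] n 1 each [-0.06 -0.05  0.58]
  turn [ 0.    -0.     0.003] n 1 each [ 0.    -0.     0.003]
```

carry_out(
  rows=[0,0,0.5,0,0,0,0,0,0,0,0,0,0,0,0,0,0,0],
)

```text
clock: 40.55
eef_pos: [0.4464, 0.2858, 0.0111]
orientation: [2.016, 2.409, -0.0]
force: [1.0, 1.0, -1.3]
grip_width: 0.023
```

carry_out(
  rows=[0,0,0,0,0,0,0,0,0,0,0,0,0,0,0,0,0,0,0,0,0,0,0,0,0,0,-1,0,0,0,0,0,-3,0,0,0,0,0,-4,0,0,0,0,0,-4,0,0,0],
  gripper=45,
)

```text
clock: 41.35
eef_pos: [0.4459, 0.2856, 0.1328]
orientation: [-2.016, -2.409, 0.001]
force: [0.7, 0.7, 0.4]
grip_width: 0.0387
```

Run:
```python
from h import *
c=cap('wrist'); handle(c,'yellow'); handle(c,'red')
# blue: handle c (577.5,-246.5), dir -1.6 ; grip 29 mm towards tip
plan((.48,0,.14,None),(.5485,-.2457,.14,88.4))
```

```text
yellow px [259.  27.] n 1443 c [326.9 264.5] size [15.  45.2] ang 98.9
yellow px [260. 171.] n 2913 c [439.2 285. ] size [25.2 99.1] ang 11.0
red px [85. 26.] n 1418 c [348.1 139.8] size [14.6 47.1] ang 99.6
red px [107. 146.] n 3096 c [438.9 158. ] size [29.8 97.7] ang 10.9
t 41.4 p [448.3 287.5 139. ] yaw 100.2 tilt 0.44 w 38.1 q [-0.47  0.48 -0.27  1.93  0.18  0.75  0.9 ]
shift [-28.86  -1.95  -0.21] n 6 each [-4.81 -0.33 -0.04]
shift [-25.39   2.41  -0.07] n 6 each [-4.23  0.4  -0.01]
  turn [ 0.007 -0.004  0.205] n 2 each [ 0.003 -0.002  0.103]
```

carry_out(
  rows=[-4.81,-0.33,0,0,0,0,-4.81,-0.33,0,0,0,0,-4.81,-0.33,0,0,0,0,-4.81,-0.33,0,0,0,0,-4.81,-0.33,0,0,0,0,-4.81,-0.33,0,0,0,0],
  gripper=52,
)

```text
clock: 42.0
eef_pos: [0.4778, -0.0036, 0.1318]
orientation: [2.015, 2.409, 0.001]
force: [0.5, -0.1, -0.3]
grip_width: 0.0443
```

carry_out(
  rows=[-4.23,0.4,0,0,0,0,-4.23,0.4,0,0,0,0,-4.23,0.4,0,0,0,0,-4.23,0.4,0,0,0,0,-4.23,0.4,0,0,0,0,-4.23,0.4,0,0,0,0,0,0,0,0,0,0.103,0,0,0,0,0,0.103,0,0,0,0,0,0],
)

```text
clock: 42.9
eef_pos: [0.546, -0.2475, 0.1315]
orientation: [2.255, 2.187, 0.0]
force: [0.4, 0.4, -0.3]
grip_width: 0.0443
```

Run:
```python
from h import *
c=cap('wrist'); handle(c,'blue'); save(c,'w12.png')
plan((.5485,-.2457,.004,88.4))
```

```text
blue px [262. 221.] n 2532 c [ 578.8 -245.9] size [24.9 99.9] ang 178.3
t 43.0 p [ 546.1 -247.2  131.5] yaw 88.5 tilt 0.01 w 44.4 q [ 0.48  0.57 -0.2   1.76  0.15  0.82  1.75]
shift [ 0.16  0.23 12.75] n 3 each [0.05 0.08 4.25]
  turn [0.    0.    0.001] n 1 each [0.    0.    0.001]
```

View pics/w12.png

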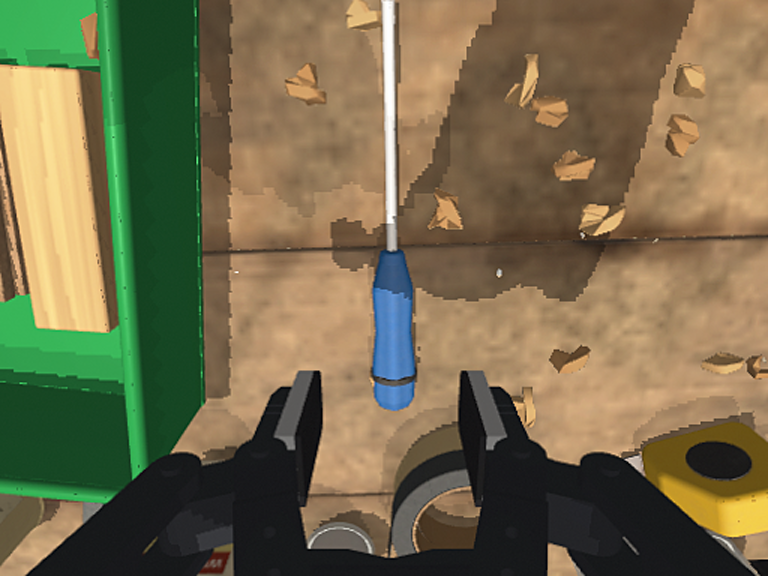

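The blue driver is centred between the pads (column 393), collar at row 252. I'll grip it, lift, carry it to mid-bench and turn it round.

carry_out(
  rows=[0.15,0.3,4,0,0,0,0,0,4,0,0,0,0,0,2.5,0,0,0,0,0,1.5,0,0,0,0,0,0.65,0,0,0,0,0,0,0,0,0],
)

```text
clock: 43.55
eef_pos: [0.5493, -0.2458, 0.0045]
orientation: [-2.252, -2.19, 0.0]
force: [0.5, -0.4, -1.2]
grip_width: 0.0443
```

carry_out(
  rows=[0,0,0,0,0,0,0,0,0,0,0,0,0,0,0,0,0,0,0,0,0,0,0,0,0,0,0,0,0,0],
  gripper=0,
)

```text
clock: 44.05
eef_pos: [0.5501, -0.2463, 0.0061]
orientation: [2.251, 2.188, 0.002]
force: [-1.2, 0.2, 6.5]
grip_width: 0.0233
```

carry_out(
  rows=[0,0,-1,0,0,0,0,0,-2,0,0,0,0,0,-3,0,0,0,0,0,-4,0,0,0,0,0,-4,0,0,0,0,0,-2,0,0,0,0,0,0,0,0,0],
)

```text
clock: 44.75
eef_pos: [0.5509, -0.2466, 0.169]
orientation: [2.249, 2.185, 0.004]
force: [-0.2, 0.5, -1.1]
grip_width: 0.0232
```

Run:
```python
from h import *
plan((.50,0,.16,-5))
```

```text
t 44.8 p [ 550.9 -246.6  169. ] yaw 88.3 tilt 0.39 w 23.2 q [ 0.48  0.53 -0.21  1.72  0.13  0.9   1.76]
shift [24.5  -5.81  0.8 ] n 6 each [ 4.08 -0.97  0.13]
  turn [ 0.007 -0.003  1.629] n 12 each [ 0.001 -0.     0.136]
```

carry_out(
  rows=[4.08,-0.97,0,0,0,0,4.08,-0.97,0,0,0,0,4.08,-0.97,0,0,0,0,4.08,-0.97,0,0,0,0,4.08,-0.97,0,0,0,0,4.08,-0.97,0,0,0,0],
)

```text
clock: 45.35
eef_pos: [0.497, 0.0019, 0.1643]
orientation: [-2.253, -2.189, 0.001]
force: [1.0, -0.0, -0.2]
grip_width: 0.0226
```

carry_out(
  rows=[0,0,0,0,0,0.147,0,0,0,0,0,0.147,0,0,0,0,0,0.147,0,0,0,0,0,0.147,0,0,0,0,0,0.147,0,0,0,0,0,0.147,0,0,0,0,0,0.147,0,0,0,0,0,0.147,0,0,0,0,0,0.147,0,0,0,0,0,0.147],
)

```text
clock: 46.35
eef_pos: [0.4975, 0.0004, 0.1642]
orientation: [-3.14, -0.104, 0.001]
force: [-0.2, -0.2, -1.4]
grip_width: 0.023
```

carry_out(
  rows=[0,0,0,0,0,0.147,0,0,0,0,0,0.147,0,0,0,0,0,0.147,0,0,0,0,0,0.147,0,0,0,0,0,0.147,0,0,0,0,0,0.147,0,0,0,0,0,0.147,0,0,0,0,0,0.147,0,0,0,0,0,0.147,0,0,0,0,0,0.147],
)

```text
clock: 47.35
eef_pos: [0.4975, 0.0006, 0.1643]
orientation: [2.399, -2.028, -0.001]
force: [-0.8, -0.1, -1.7]
grip_width: 0.0231
```

Run:
```python
from h import *
u=np.array([np.cos(np.radians(10)),np.sin(np.radians(10))]); v=np.array([-u[1],u[0]]); C=np.array([461.3,256.9])
g=(C-22*u-30.5*v)/1000; print(g)
plan((*g,.12,-80))
```

```text
[0.4449305 0.2230431]
t 47.4 p [497.5   0.6 164.3] yaw -80.4 tilt 0.04 w 23.1 q [-0.5   0.46  0.59  2.   -0.35  0.79 -1.11]
shift [-22.81   1.49   4.43] n 5 each [-4.56  0.3   0.89]
  turn [ 0.001  0.    -0.008] n 1 each [ 0.001  0.    -0.008]
```

carry_out(
  rows=[-4.56,0.3,0.5,0,0,-0.008,-4.56,0.3,0.9,0,0,0,-4.56,0.3,0.9,0,0,0,-4.56,0.3,0.9,0,0,0,-4.56,0.3,0.9,0,0,0,0,0,3,0,0,0,0,0,3,0,0,0,0,0,0,0,0,0,0,0,0,0,0,0],
)

```text
clock: 48.25
eef_pos: [0.4424, 0.2214, 0.0637]
orientation: [2.411, -2.012, -0.001]
force: [0.7, -0.7, -0.8]
grip_width: 0.0233
```

Run:
```python
from h import *
plan((.4449,.223,.0115,-80))
c=cap('wrist'); save(c,'w13.png'); handle(c,'blue')
```

```text
t 48.2 p [442.4 221.4  63.7] yaw -79.7 tilt 0.09 w 23.3 q [-0.87  0.6   0.47  2.11 -0.51  0.55 -1.42]
shift [-0.11 -0.28  5.21] n 2 each [-0.06 -0.14  2.61]
  turn [ 0.001 -0.001  0.005] n 1 each [ 0.001 -0.001  0.005]
blue px [260. 304.] n 6352 c [377.6 211.7] size [ 45.7 122.4] ang 10.4
```

View pics/w13.png

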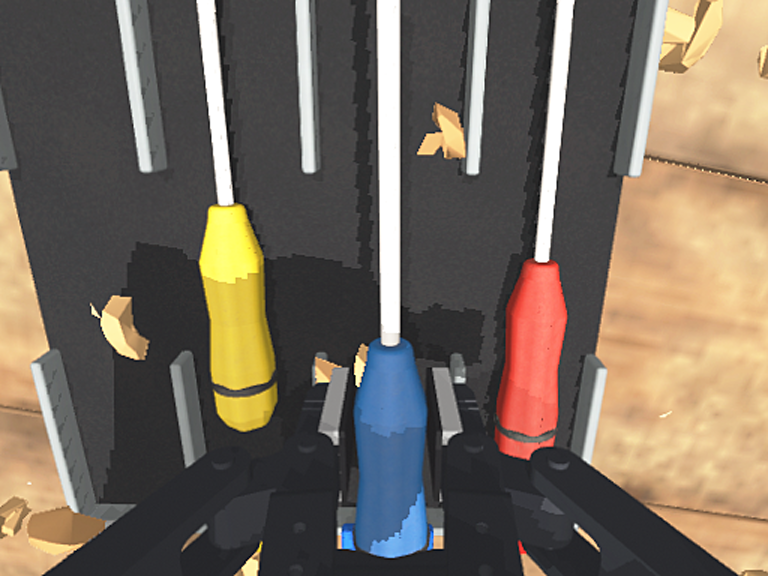

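The blue driver is centred over its compartment between yellow (238,330) and red (535,360), handle towards the blue tab. Lower and release with a small opening.

carry_out(
  rows=[-0.1,-0.25,2,0,0,0,0,0,1.5,0,0,0,0,0,1,0,0,0,0,0,0.4,0,0,0,0,0,0,0,0,0,0,0,0,0,0,0],
)

```text
clock: 48.9
eef_pos: [0.4454, 0.2236, 0.0152]
orientation: [-2.412, 2.012, -0.0]
force: [1.1, -0.7, -0.3]
grip_width: 0.023
```

Run:
```python
from h import *
plan((.4449,.223,.0115,-80))
```

```text
t 48.9 p [445.4 223.6  15.2] yaw -79.7 tilt 0.05 w 23.0 q [-0.81  0.68  0.38  2.13 -0.58  0.43 -1.36]
shift [0.05 0.06 0.37] n 1 each [0.05 0.06 0.37]
  turn [-0.001  0.     0.006] n 1 each [-0.001  0.     0.006]
```

carry_out(
  rows=[0,0,0.4,0,0,0,0,0,0,0,0,0,0,0,0,0,0,0],
)

```text
clock: 49.2
eef_pos: [0.4455, 0.2239, 0.0111]
orientation: [-2.412, 2.011, -0.001]
force: [-0.2, 0.4, 5.1]
grip_width: 0.0225
```

carry_out(
  rows=[0,0,0,0,0,0,0,0,0,0,0,0,0,0,0,0,0,0,0,0,0,0,0,0,0,0,-1,0,0,0,0,0,-3,0,0,0,0,0,-4,0,0,0,0,0,-4,0,0,0,0,0,-4,0,0,0,0,0,-4,0,0,0],
  gripper=43,
)

```text
clock: 50.2
eef_pos: [0.4445, 0.223, 0.2128]
orientation: [2.412, -2.012, 0.0]
force: [-0.4, 0.5, -0.4]
grip_width: 0.0367
```

carry_out(
  rows=[0,-2,-4,0,0,0,0,-2,-4,0,0,0,0,-2,-4,0,0,0,0,0,0,0,0,0,0,0,0,0,0,0],
)

```text
clock: 50.7
eef_pos: [0.5041, 0.2339, 0.3314]
orientation: [-2.411, 2.012, -0.001]
force: [-0.2, -1.2, -0.3]
grip_width: 0.0369
```

Run:
```python
from h import *
import pickle
plan()
c=cap('wrist'); save(c,'w14.png'); pickle.dump(c,open('w14.pkl','wb'))
for n in('red','blue','yellow'): handle(c,n)
P=cloud(c); t=cap('top'); T=cloud(t)
print('tub heights max',np.nanmax(T[...,2][(abs(T[...,0]-.49)<.07)&(abs(T[...,1]+.436)<.04)])*1000)
```

```text
t 50.7 p [504.1 233.9 331.4] yaw -79.7 tilt 0.07 w 36.9 q [-1.    0.39  0.72  1.61 -0.27  1.24 -1.62]
red px [302. 198.] n 950 c [434.5 159.1] size [24.7 98.1] ang 11.7
red px [464. 314.] n 346 c [ 277.1 -162.1] size [ 11.9 108.6] ang 164.4
blue px [470.  15.] n 662 c [711.9   7.9] size [ 12.4 114.8] ang 114.4
blue px [260. 203.] n 931 c [415.7 218.1] size [24.5 99. ] ang 10.3
blue px [260. 252.] n 258 c [333.5 203.9] size [16.1 42.8] ang 100.3
yellow px [483.  52.] n 1482 c [671.5 -15.7] size [ 38.1 116. ] ang 98.2
yellow px [217. 184.] n 991 c [433.8 284.5] size [24.4 98.3] ang 8.9
tub heights max 41.90821048788318
```

View pics/w14.png

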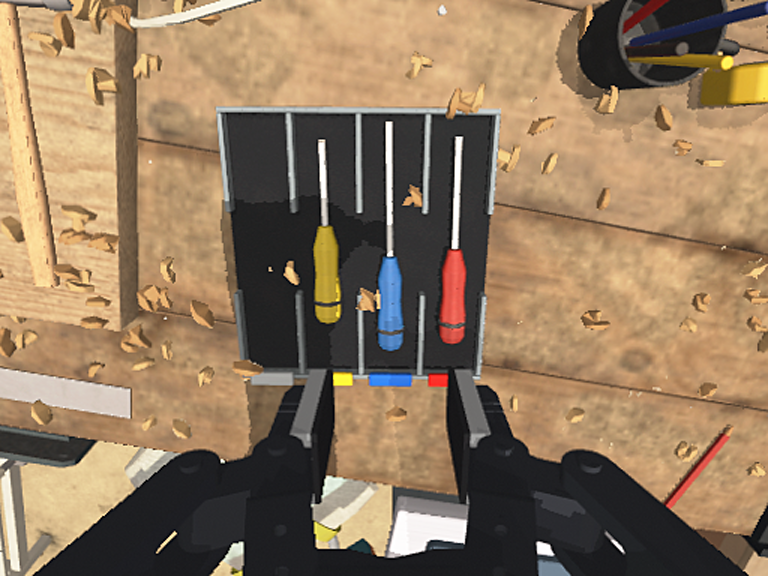

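In the picture all three drivers lie in their own compartments, handles at their tabs and tips clear of the far wall. In the tray frame:

| Driver | Origin x (mm) | Handle y (mm) | Compartment centre y (mm) |
|---|---|---|---|
| Red | about +8 | -91.7 | -91.5 |
| Blue | about +9 | -30.3 | -30.5 |
| Yellow | about +17 | +32 | +30.5 |

All are well inside tolerance, and the mug and tape are where they were. I'm handing in the job.

Run:
```python
from h import *
print(bot.finish_job())
```

```text
the job is handed in; nothing more can be done
None
```

I moved the batten and all three strips into the green scrap tub, then laid the red, yellow and blue screwdrivers in the compartments of their own colours with the handles at the tabs. There was no spanner at this start. I handed the job in at about 51 s; no verdict is reported.

- **Tools:** the last wrist picture and colour fit put each handle within about 2 mm of its compartment's centreline. The origins are 8 to 17 mm from mid-compartment, inside tolerance. The tips are clear of the far end walls.
- **Offcuts:** the highest surface in the middle of the tub is about 42 mm, against a rim at 85 mm.
- **Bystanders and robot:** the mug and tape look unmoved in the pictures; I did not measure them. The gripper ended about 33 cm up, touching nothing.
- **Problems:** I noticed no slip of the grip and no knocked tool, and none of my last checks failed or disagreed.

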